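Turn the carved bracket over in the spring clip and set it against the stop

TASK

The plain back of the carved beam bracket is finished: turn the bracket over so that its carved face can be worked. Stand it upright on its tenon in the spring clip and let go of it there, so that you can take it again from the other side, then lay it carved face up on the carving board and slide it up until its long edge is flush against the stop strip. Never let it fall, and leave the other things on the bench where they are.

Things in the scene. Friction and masses are not known exactly. Their poses are not given: they have to be found in the camera images.
- bracket_center (a point): Centre of the loose carved pale-wood bracket, 165 mm long, about 130 g. Own x: along its length from tenon to rounded head; own z: out of the plain flat back; at the start it lies level, back up. A slab 24 mm thick (z -12 to +12 mm): square-ended tenon x -82.5 to -37.5 mm, 34 mm wide; body x -37.5 to +57.5 mm, 50 mm wide, straight edges; round head to +82.5 mm.
- head_grip (a point): Point for gripping the bracket across its 50 mm width: 40 mm from bracket_center towards the head, mid-slab; at the start it overhangs the rest, about 48 mm above the bench. Axes as bracket_center. On the face side (own -z) flat-topped scrolls stand 6 mm proud of the slab, within the middle 40 mm of the width of body and head; the tenon has none.
- tenon_end (a point): Middle of the flat end of the bracket's tenon, 82.5 mm from bracket_center along own -x. Axes as bracket_center.
- rest: Fixed cork-topped wooden block under the bracket at the start: 90 mm along own x, 58 mm along y, 30 mm high; origin at the centre of its underside. The bracket lies along the block's y, head at +y, tenon and head overhanging, its centre 4 to 10 mm towards own +y.
- clip_seat (a point): Centre of the steel seat plate of the fixed spring clip, 14 mm above the bench, where the tenon's end comes to rest. Own z up. Spring leaves stand at +y and -y and press along y: the tenon's 24 mm thickness goes along the clip's y, its 34 mm width along x (open sides). With the tenon on the seat the bracket stands by itself, head up, its centre 96.5 mm above the bench.
- clip: The clip's foot, dark wood, 90 x 110 x 10 mm; origin at the centre of its underside, axes as clip_seat. Steel leaves 30 mm wide: free gap about 20 mm at the waist, 34 to 42 mm above the bench, flaring to lips about 32 mm apart, 58 mm above the bench. They grip the tenon with about 4 to 5 N a side; pushing it straight down in takes about 5 to 15 N, pulling it straight up out 2 to 8 N.
- stop_face (a point): Middle of the stop strip's inner face, at the level of the carving board's top, 18 mm above the bench. Own x points into the strip (away from the free board), y along the strip, z up. The strip is 200 mm long and stands 22 mm above the board. A bracket lying face up has its centre 12 mm above the board; flush to the strip, 25 mm before this face.
- board: Fixed plywood carving board, 190 mm (own x) by 200 mm (own y), 18 mm thick, with a dark wooden stop strip 20 mm wide along its far (+x) edge, so 170 mm of free board before it. Origin at the centre of its underside.
- gouge_a: Bystander: loose gouge, wooden handle 130 mm, steel blade 115 mm, 28 mm high; origin on the bench under the handle's blade end, own x towards the cutting edge. Leave alone.
- gouge_b: Bystander: loose narrow gouge, handle 130 mm, blade 105 mm, 28 mm high; origin and axes as gouge_a. Leave alone.
- gouge_c: Bystander: loose broad gouge, handle 130 mm, blade 120 mm, 28 mm high; origin and axes as gouge_a. Leave alone.
- blank: Bystander: a sawn, uncarved bracket blank without scrolls, 165 x 50 x 24 mm, lying on the bench beyond the rest block; origin under its centre, own x towards its round end. Leave alone.
- stone: Bystander: sharpening stone in a wooden holder, 70 x 180 x 36 mm; origin under its centre, long along own y. Leave alone.
- brush: Bystander: bench brush, 250 mm long, 36 mm high, 34 mm wide; origin on the bench at its middle, own x towards the bristles. Leave alone.
Mind the look-alikes: they are no part of the job. What is shaped like the part that bears bracket_center but orange is not meant. What is shaped like the clip but red is not meant.

How it is judged:
By the outcome, as a careful person would: the job done as asked, in the order asked, and still so for the second after the job is handed in, with the robot touching nothing.
It also fails if it takes over 64 s, if anything falls off the work surface, if the arm or the gripper's body presses on something with over 40 N, if the wrist force passes 120 N, or if a joint passes its speed limit or range.

ROBOT

A 7-joint arm with a two-finger parallel gripper is mounted at the origin on the work surface. World frame = base frame: x ahead of the robot, y to its left, z up, the work surface at z = 0. Lengths are in m, angles in rad, forces in N, time in s.
With the tool pointing down it reaches from about 0.4 to 0.875 m from the base axis. Payload 19.3 kg.
Tool frame: the origin (TCP) lies on the centre line of the jaws, within the pads' length; the fingertips stand 8 mm ahead of it and the grasp point (between the pads) lies 11 mm behind it (bot.tip_extent is the distance from the TCP to the fingertips, in m); x points along the fingers, y is the direction in which the jaws open and shut, and the axes are right-handed (so a half turn about x gives the same grasp; the last joint's range is limited). The gripper opens to 85 mm and grips with 20 to 120 N. Pads are 22 mm wide; open, the fingers measure 114 mm over their backs; the gripper's body (76 mm by 85 mm) begins 54 mm behind the grasp point. The pads swing forward as they close: fully open they stand 13 mm farther back than shut.
Start: joints at [-1.281, 0.521, -0.036, 1.599, 0.021, 1.021, -0.113], TCP at [0.22, 0.585, 0.239] pointing down, gripper open.
Joint ranges: [-2.91, 2.91], [-0.3, 2.13], [-1.5, 1.42], [0.17, 2.43], [-1.26, 4.41], [0.16, 1.93], [-2.52, 2.52]. Speed limits (rad/s): [1.89, 1.89, 2.39, 2.39, 3.01, 3.01, 3.01].

INTERFACE

Orientations are given as [roll, pitch, yaw] about the fixed x, y, z axes, in that order (R = Rz(yaw) Ry(pitch) Rx(roll)).
In Python, from workcell import sensors, imaging, order, bot gives the robot as it stands.
- The arm moves only by the tool arm_command, never from a script. Its argument "commands" is a list of rows, each an object of numbers: "dx", "dy", "dz": the shift along the tool's x, y, z in cm; "twist": the turn about the tool's x in rad. A call has 1 to 12 rows; each row is the pose to reach, as a shift and turn from the pose measured when the call began, along the tool's axes at that moment; what a row does not reach only later rows make up. A row lasts 1/12 s, in which the tool goes at most 41.7 mm and 7.16 degrees, less where a joint would pass 70% of its speed; a pose out of reach is approached as far as the arm can. A call with a gripper value outside its range is refused whole. "grip" is the closure, from -1 (fully open) to 1 (shut), set as the call begins (left out, the last holds). The fingers move at their own pace and stop on an object; "squeeze" is the grip in N (left out, the last holds). Time passes only in rows, so rows that repeat a pose let the fingers close. It gives the time, the measured TCP pose, the force and the opening at its end, in the units of the state.
- sensors.observe(): the state, without advancing time (a new reading comes with each control period).
- imaging.grab_frame(name): name is "scene" or "top"; returns the picture (480x640x3 uint8, red, green, blue); there is no depth.
- imaging.camera_info(name): a dict with "fx", "fy", "cx", "cy" (pixels), "origin" and "attitude" of the camera in the world. Camera axes: x right, y down, z forward; pixel columns grow to the right and rows downward; lengths in m; the calibration is good to about 2 mm. A picture is of the moment at which its call begins. camera_info takes no time and is no camera call.
- order.job_done(): hands the job in, once; it reports no verdict.
The state is a dict: "clock": time; "qpos": joint angles; "qd": joint speeds; "joint_efforts": joint torques, N m; "position": TCP position; "tool_rot": TCP orientation; "force": force on the tool from outside, world axes, zero at the start; "moment": the same for the moment, N m; "grip_width": finger opening in m.
Only numpy, scipy, OpenCV 4.12 (cv2) and the standard library are available. Lean on these libraries where they do the work, as an engineer would, in place of code of your own. Each camera call takes 0.05 s, during which the arm holds its last target.

## Working session

There is one attempt and no reset: what is moved stays moved. The work goes in short steps, Python scripts to look and compute and a tool call to move; the robot and the scene stay as the last step left them, time stands still between calls to the robot, and variables do not carry over. Pictures are saved under pics/ and viewed, and the job is handed in when it is done.

Besides the shell and the picture viewer there is one more tool, called after "Request:" in YAML: its name, and indented under it one key for each argument. arm_command: Moves the arm, as the interface text tells. Its arguments: {"type":"object","properties":{"commands":{"type":"array"},"grip":{"type":"number"},"squeeze":{"type":"number"}},"required":["commands"]}

```bash
ls; mkdir -p pics; python3 - <<'E'
from workcell import sensors, imaging, order, bot
import cv2
print(sensors.observe())
for n in ("scene","top"):
    f=imaging.grab_frame(n); cv2.imwrite(f"pics/{n}0.png",f[:,:,::-1]); print(n,imaging.camera_info(n))
print(bot.tip_extent,[a for a in dir(bot) if a[0]!='_'])
E
```

```text
pics
{'clock': 0.0, 'qpos': array([-1.28118523,  0.52202942, -0.03630401,  1.60000273,  0.02122608,
        1.02113094, -0.11279457]), 'qd': array([-0.00088991,  0.00014224,  0.00015171, -0.00187809,  0.0007595 ,
        0.0001971 ,  0.00043403]), 'joint_efforts': array([-3.00462983e-03, -9.27119136e+01,  1.97881982e+00, -3.69941354e+01,
        1.77743408e-02,  8.22435570e-03,  2.81974746e-05]), 'position': array([0.21999625, 0.58463965, 0.2387183 ]), 'tool_rot': array([-1.46957314,  1.56961129, -1.82939551]), 'force': array([ 0.04414099, -0.40695816, -0.28587457]), 'moment': array([-0.01019445,  0.03700393,  0.00654648]), 'grip_width': 0.08557539468431245}
scene {'fx': 563.2670450681019, 'fy': 563.2670450681019, 'cx': 324.3591881677123, 'cy': 240.12373923000868, 'origin': array([1.36655146, 0.2343896 , 1.13933409]), 'attitude': array([-2.44566706,  0.00993045,  1.76243878])}
top {'fx': 462.72774319714927, 'fy': 462.72774319714927, 'cx': 309.71445758895834, 'cy': 236.908356441596, 'origin': array([0.39264542, 0.04820267, 1.14827597]), 'attitude': array([-3.04511375,  0.02389871, -1.55816198])}
0.008 ['IKError', 'tip_extent']
```

View pics/scene0.png

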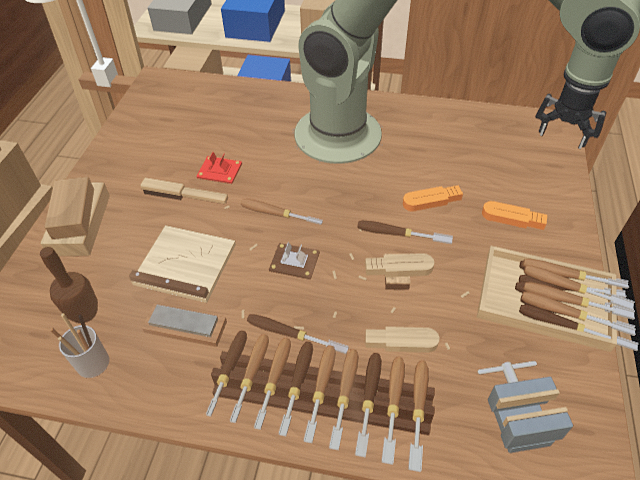

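View pics/top0.png

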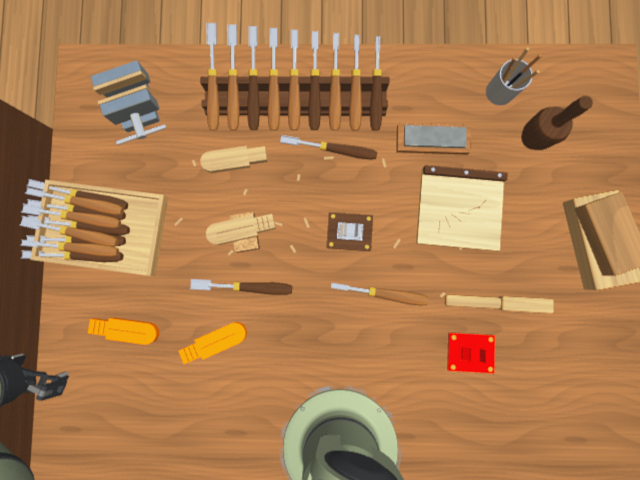

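The scene view shows the pale bracket on its block at about (400,263), and the blank at (402,338). Two orange look-alikes lie at (433,197) and (515,214). The brown clip is at (295,258), the red clip at (218,168), and the board at (185,262) with its strip at (170,285).

Candidates in the top view:
- **Bracket:** pale piece on the rest (240,228), which is my choice. The blank (233,158) and the orange pieces (123,330) and (213,342) are not.
- **Clip:** dark-wood clip (350,231), which is my choice. The red one (470,352) is not.

Next I check both in close crops.

```bash
cat > h.py <<'E'
import numpy as np, cv2
from scipy.spatial.transform import Rotation as R
from workcell import sensors, imaging, order, bot
def cam(n):
    c=imaging.camera_info(n); return c, R.from_euler('xyz',c['attitude']).as_matrix(), np.array(c['origin'])
def ray(n,u,v):
    c,M,o=cam(n); d=M@np.array([(u-c['cx'])/c['fx'],(v-c['cy'])/c['fy'],1.]); return o,d/np.linalg.norm(d)
def onz(n,u,v,z):
    o,d=ray(n,u,v); return o+d*(z-o[2])/d[2]
def tri(a,b):
    (o1,d1),(o2,d2)=ray('scene',*a),ray('top',*b)
    s=np.linalg.lstsq(np.c_[d1,-d2],o2-o1,rcond=None)[0]
    p,q=o1+s[0]*d1,o2+s[1]*d2; return (p+q)/2,np.linalg.norm(p-q)
def proj(n,p):
    c,M,o=cam(n); q=M.T@(np.array(p)-o); return np.array([c['fx']*q[0]/q[2]+c['cx'],c['fy']*q[1]/q[2]+c['cy']])
def crop(img,x0,y0,x1,y1,name,k):
    cv2.imwrite(name,cv2.resize(img[y0:y1,x0:x1],None,fx=k,fy=k,interpolation=cv2.INTER_CUBIC))
E
python3 - <<'E'
from h import *
s=cv2.imread('pics/scene0.png');t=cv2.imread('pics/top0.png')
crop(t,195,195,295,265,'pics/c1.png',8)
crop(s,355,240,445,300,'pics/c2.png',8)
crop(t,320,205,380,257,'pics/c3.png',10)
crop(s,262,232,328,282,'pics/c4.png',12)
E
```

```text
(no output)
```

View pics/c1.png

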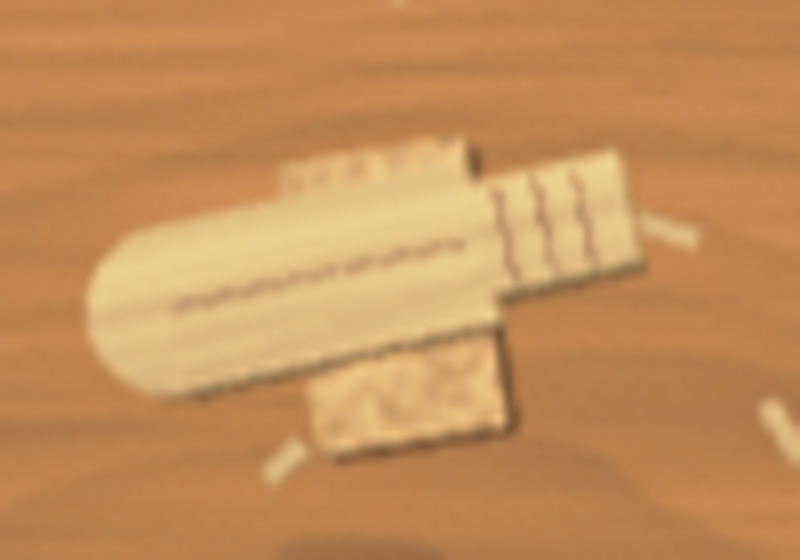

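View pics/c2.png

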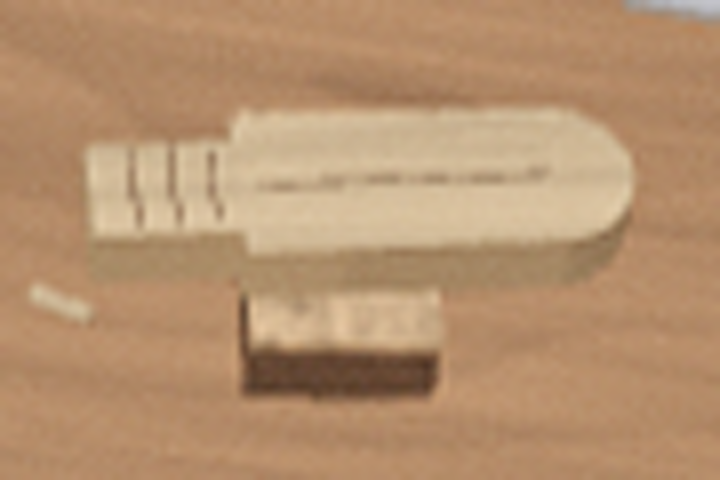

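View pics/c3.png

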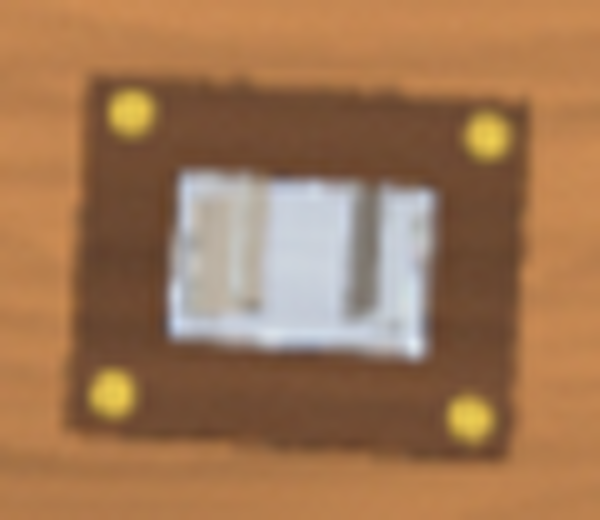

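View pics/c4.png

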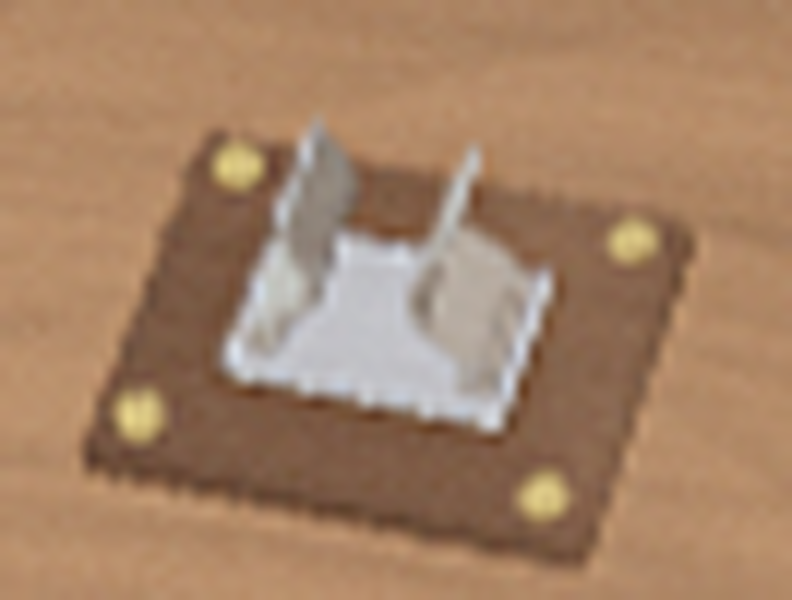

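Crops confirm the choices. The bracket is pale and lies on a cork block, plain back up, with its tenon to the right (top view tenon end about (274,221), head about (206,233)). The clip is the brown-footed one, with its leaves left and right in the top view. Next I take precise masks.

```bash
python3 - <<'E'
from h import *
s=cv2.imread('pics/scene0.png');t=cv2.imread('pics/top0.png')
ht=cv2.cvtColor(t,cv2.COLOR_BGR2HSV);hs=cv2.cvtColor(s,cv2.COLOR_BGR2HSV)
for n,p in dict(body=(225,233),ten=(262,224),cork=(245,245),cork2=(240,217),bench=(220,205),boardp=(440,190),strip=(450,172),foot=(335,240)).items(): print(n,ht[p[1],p[0]],t[p[1],p[0]])
for n,p in dict(body=(410,258),ten=(380,264),cork=(395,281),side=(400,273),bench=(400,245),boardp=(180,250),strip=(170,285),foot=(280,268)).items(): print(n,hs[p[1],p[0]],s[p[1],p[0]])
E
```

```text
body [ 20 103 226] [135 195 226]
ten [ 19 104 224] [133 191 224]
cork [ 17 119 225] [120 180 225]
cork2 [ 18 114 225] [124 184 225]
bench [ 14 151 201] [ 82 137 201]
boardp [ 23  73 236] [168 221 236]
strip [ 12 137 106] [ 49  71 106]
foot [ 13 139 110] [ 50  75 110]
body [ 19  72 202] [145 181 202]
ten [ 18  69 202] [147 180 202]
cork [ 16  83 203] [137 173 203]
side [ 15 103 166] [ 99 133 166]
bench [ 14 108 186] [107 144 186]
boardp [ 19  50 225] [181 209 225]
strip [ 13 106 127] [ 74  97 127]
foot [ 12 107 126] [ 73  95 126]
```

```bash
cat >> h.py <<'E'
def P(c,k,off): return ((c[0]+.5)/k-.5+off[0],(c[1]+.5)/k-.5+off[1])
E
python3 - <<'E'
from h import *
np.set_printoptions(precision=4,suppress=True)
T=lambda *c:P(c,8,(195,195)); S=lambda *c:P(c,8,(355,240))
for n,a,b in [('ten-x',S(88,147),T(640,262)),('ten+x',S(92,240),T(615,150)),('body-x',S(235,112),T(500,325)),('body+x',S(250,255),T(478,185)),('head',S(633,185),T(88,315))]:
    print(n,*tri(a,b),onz('scene',*a,.06),onz('top',*b,.06))
T=lambda *c:P(c,10,(320,205)); S=lambda *c:P(c,12,(262,232))
for n,a,b in [('screwTL(+x+y)',S(138,415),T(132,113)),('TR +x-y? ',S(238,165),T(132,113)),]: pass
# top: up=+x left=+y ; scene: down=+x right=+y
for n,a,b in [('+x+y',S(543,497),T(132,113)),('+x-y',S(138,415),T(487,136)),('-x+y',S(633,242),T(112,394)),('-x-y',S(238,165),T(470,418))]:
    print(n,*tri(a,b),onz('scene',*a,.01),onz('top',*b,.01))
for n,a,b in [('seat+x+y',S(497,430),T(180,172)),('seat+x-y',S(228,375),T(435,187)),('seat-x+y',S(548,272),T(172,335)),]:
    print(n,*tri(a,b),onz('scene',*a,.014),onz('top',*b,.014))
f=[onz('top',*T(*c),.01) for c in [(92,75),(527,98),(505,460),(68,430)]]
g=[onz('scene',*S(*c),.01) for c in [(585,565),(85,460),(215,135),(690,235)]]
print(f,np.mean(f,0));print(g,np.mean(g,0))
E
```

```text
ten-x [0.5197 0.1603 0.0586] 0.0018804955701288502 [0.5206 0.1613 0.06  ] [0.5197 0.1593 0.06  ]
ten+x [0.5535 0.1675 0.0577] 0.0001714775913305332 [0.5553 0.1676 0.06  ] [0.5531 0.1674 0.06  ]
body-x [0.5001 0.2019 0.0609] 0.0032669528403024605 [0.4989 0.2035 0.06  ] [0.5005 0.2005 0.06  ]
body+x [0.5436 0.2121 0.0477] 0.0046785233306022985 [0.5522 0.2146 0.06  ] [0.5423 0.208  0.06  ]
head [0.5025 0.3246 0.0567] 0.0008275001000009317 [0.505  0.3247 0.06  ] [0.5022 0.3234 0.06  ]
+x+y [0.5554 0.0207 0.0103] 0.0006742548636490003 [0.5552 0.0209 0.01  ] [0.5555 0.0203 0.01  ]
+x-y [ 0.5505 -0.0672  0.0108] 0.0004608419680027558 [ 0.5499 -0.0672  0.01  ] [ 0.5506 -0.0675  0.01  ]
-x+y [0.4855 0.0252 0.0101] 0.0009699289061723286 [0.4853 0.0256 0.01  ] [0.4856 0.0247 0.01  ]
-x-y [ 0.4805 -0.0629  0.0105] 0.000750115587583319 [ 0.48   -0.0627  0.01  ] [ 0.4806 -0.0633  0.01  ]
seat+x+y [0.5408 0.0082 0.0112] 0.00032479568397302656 [0.5428 0.0086 0.014 ] [0.5404 0.0085 0.014 ]
seat+x-y [ 0.5372 -0.0527  0.0113] 0.0037912668367029363 [ 0.539  -0.0501  0.014 ] [ 0.5373 -0.0543  0.014 ]
seat-x+y [0.4999 0.0102 0.0142] 0.00013515886336796032 [0.4997 0.0103 0.014 ] [0.5    0.0102 0.014 ]
[array([0.565 , 0.0303, 0.01  ]), array([ 0.5602, -0.0773,  0.01  ]), array([ 0.4703, -0.0719,  0.01  ]), array([0.4766, 0.0355, 0.01  ])] [ 0.518  -0.0209  0.01  ]
[array([0.5706, 0.0331, 0.01  ]), array([ 0.5633, -0.0751,  0.01  ]), array([ 0.4727, -0.0696,  0.01  ]), array([0.4812, 0.0373, 0.01  ])] [ 0.522  -0.0186  0.01  ]
```

```bash
cat >> h.py <<'E'
def edge(img,a,b,sign,hw=2.5,n=25):
    """refine a straight edge a->b: max signed gradient of smoothed gray along the normal; returns Nx2 pts on the fitted line ends"""
    g=cv2.GaussianBlur(img.astype(np.float32) if img.ndim==2 else cv2.cvtColor(img,cv2.COLOR_BGR2GRAY).astype(np.float32),(0,0),.7)
    a,b=np.array(a,float),np.array(b,float); d=(b-a)/np.linalg.norm(b-a); nn=np.array([-d[1],d[0]])
    s=np.arange(-hw,hw+.01,.1); pts=[]
    for f in np.linspace(0,1,n):
        q=a+f*(b-a)+s[:,None]*nn
        v=cv2.remap(g,q[:,0].astype(np.float32).reshape(1,-1),q[:,1].astype(np.float32).reshape(1,-1),cv2.INTER_CUBIC).ravel()
        gr=np.gradient(v)*sign; pts.append(q[np.argmax(gr)])
    pts=np.array(pts,np.float32)
    vx,vy,x0,y0=cv2.fitLine(pts,cv2.DIST_HUBER,0,.01,.01).ravel()
    p0=np.array([x0,y0]);v=np.array([vx,vy]); 
    res=np.abs((pts-p0)@np.array([-vy,vx]))
    return p0+v*((a-p0)@v),p0+v*((b-p0)@v),np.median(res)
E
python3 - <<'E'
from h import *
np.set_printoptions(precision=4,suppress=True)
s=cv2.imread('pics/scene0.png');t=cv2.imread('pics/top0.png')
T=lambda *c:P(c,8,(195,195)); S=lambda *c:P(c,8,(355,240))
def rep(n,img,a,b,sg):
    p,q,r=edge(img,a,b,sg)
    w=[onz(n,*x,.06) for x in (p,q)]; d=w[1]-w[0]
    print(n,w[0],w[1],'dir',np.arctan2(d[1],d[0])%np.pi,'len',np.linalg.norm(d),'res',r)
for sg in (1,-1):
  print(sg)
  rep('top',t,T(200,395),T(490,328),sg)   # body -x edge
  rep('top',t,T(165,224),T(275,204),sg)
  rep('top',t,T(500,180),T(605,152),sg)
  rep('top',t,T(515,295),T(630,264),sg)
  rep('scene',s,S(250,110),S(560,106),sg)
  rep('scene',s,S(265,254),S(560,243),sg)
  rep('scene',s,S(95,145),S(225,140),sg)
  rep('scene',s,S(100,240),S(235,235),sg)
E
```

```text
1
top [0.4759 0.2884 0.06  ] [0.4971 0.2028 0.06  ] dir 1.814252579965275 len 0.08820453361481502 res 0.22068822
top [0.5288 0.301  0.06  ] [0.5372 0.2688 0.06  ] dir 1.8241103425817247 len 0.03322885907604896 res 0.24102032
top [0.546  0.2019 0.06  ] [0.5524 0.1703 0.06  ] dir 1.7708000895663576 len 0.03226536345048257 res 0.19100103
top [0.5053 0.195  0.06  ] [0.5147 0.161  0.06  ] dir 1.8405855613335746 len 0.03530396845605642 res 0.10279524
scene [0.4968 0.2079 0.06  ] [0.4788 0.3008 0.06  ] dir 1.7621647892810195 len 0.0946687800579166 res 0.05856611
scene [0.5571 0.22   0.06  ] [0.5357 0.3054 0.06  ] dir 1.815648529376269 len 0.08811756393586459 res 0.29757544
scene [0.5193 0.1633 0.06  ] [0.5099 0.2018 0.06  ] dir 1.811297211697096 len 0.03964483896567593 res 0.22397694
scene [0.5611 0.1727 0.06  ] [0.5391 0.2067 0.06  ] dir 2.145045871266304 len 0.040493058447739656 res 1.0170838
-1
top [0.481  0.2897 0.06  ] [0.5017 0.204  0.06  ] dir 1.8075814511685755 len 0.08825461438698616 res 0.16074073
top [0.5351 0.3024 0.06  ] [0.5416 0.2697 0.06  ] dir 1.7657337296749704 len 0.033344174257004325 res 0.17235166
top [0.5396 0.2005 0.06  ] [0.5469 0.169  0.06  ] dir 1.7970420996722498 len 0.03228872538594721 res 0.28648162
top [0.5106 0.1965 0.06  ] [0.5203 0.1626 0.06  ] dir 1.8475727859743716 len 0.03532053393566187 res 0.18721849
scene [0.5073 0.2106 0.06  ] [0.4689 0.2986 0.06  ] dir 1.9820890719462156 len 0.09598205980098684 res 0.71622586
scene [0.5501 0.2188 0.06  ] [0.53   0.3048 0.06  ] dir 1.800773858655067 len 0.08825698929828747 res 0.20176558
scene [0.512  0.1625 0.06  ] [0.5073 0.2016 0.06  ] dir 1.6897147210552588 len 0.03935042199679016 res 0.64302754
scene [0.5533 0.1697 0.06  ] [0.5455 0.2093 0.06  ] dir 1.76338525808668 len 0.040346016687552465 res 0.0917476
```

Bracket: axis direction 1.795 rad in the xy plane, centre about (0.517, 0.243), top face measured at 0.058–0.060 m. Clip: centre (0.518, −0.021), yaw −0.056, foot top measured at 0.010.

Commands only turn the tool about its own axis, which points down. So the bracket has to pivot between the pads. I'll grip it lightly near the round head, with shallow pads, so that the tenon can swing down.

```bash
cat >> h.py <<'E'
def go(p,jaw=None):
    st=sensors.observe(); M=R.from_euler('xyz',st['tool_rot']).as_matrix()
    d=M.T@(np.array(p)-st['position'])*100
    y=M[:,1]; a=np.arctan2(y[1],y[0])
    print('pos',st['position'].round(4),'jaw',round(a,4),'xaxis',M[:,0].round(3),'F',st['force'].round(1),'w',round(st['grip_width'],4),'t',round(st['clock'],2),'q7',round(st['qpos'][6],2))
    tw=None
    if jaw is not None:
        e=(jaw-a+np.pi/2)%np.pi-np.pi/2
        tw=-e if M[2,0]<0 else e
    print('dx,dy,dz cm',d.round(2),'twist',tw, 'rows>=',np.linalg.norm(d)/4.17, abs(tw or 0)/.125)
E
python3 -c "
from h import *
go([.503,.305,.15],.224);go([.503,.305,.06],.224)"
```

```text
pos [0.22   0.5847 0.2388] jaw 1.211 xaxis [-0.    -0.001 -1.   ] F [ 1.4 -0.2  0.6] w 0.0855 t 0.1 q7 -0.11
dx,dy,dz cm [  8.9  -16.21  36.34] twist 0.9870064094639566 rows>= 9.776742862826033 7.8960512757116526
pos [0.22   0.5847 0.2388] jaw 1.211 xaxis [-0.    -0.001 -1.   ] F [ 1.4 -0.2  0.6] w 0.0855 t 0.1 q7 -0.11
dx,dy,dz cm [ 17.9  -16.2   36.34] twist 0.9870064094639566 rows>= 10.46110471944138 7.8960512757116526
```

Request:
arm_command:
  commands:
    - {"dx":4,"dy":-16.2,"dz":36.3,"twist":0.987}
    - {"dx":4,"dy":-16.2,"dz":36.3,"twist":0.987}
    - {"dx":4,"dy":-16.2,"dz":36.3,"twist":0.987}
    - {"dx":4,"dy":-16.2,"dz":36.3,"twist":0.987}
    - {"dx":4,"dy":-16.2,"dz":36.3,"twist":0.987}
    - {"dx":6,"dy":-16.2,"dz":36.3,"twist":0.987}
    - {"dx":8,"dy":-16.2,"dz":36.3,"twist":0.987}
    - {"dx":8.9,"dy":-16.2,"dz":36.3,"twist":0.987}
    - {"dx":8.9,"dy":-16.2,"dz":36.3,"twist":0.987}
    - {"dx":8.9,"dy":-16.2,"dz":36.3,"twist":0.987}
    - {"dx":8.9,"dy":-16.2,"dz":36.3,"twist":0.987}
    - {"dx":8.9,"dy":-16.2,"dz":36.3,"twist":0.987}
  grip: -1
  squeeze: 20

```text
clock: 1.1
position: [0.5035, 0.303, 0.1489]
tool_rot: [-0.739, 1.568, -2.089]
force: [-0.8, 1.2, 0.0]
grip_width: 0.0854
```

```bash
python3 -c "
from h import *
go([.503,.305,.15],.224);go([.503,.305,.06],.224)"
```

```text
pos [0.5035 0.303  0.1489] jaw 0.2205 xaxis [-0.002 -0.003 -1.   ] F [-0.8  1.2  0. ] w 0.0854 t 1.1 q7 -0.27
dx,dy,dz cm [-0.11 -0.   -0.21] twist -0.003509771036989573 rows>= 0.05621982911039339 0.028078168295916583
pos [0.5035 0.303  0.1489] jaw 0.2205 xaxis [-0.002 -0.003 -1.   ] F [-0.8  1.2  0. ] w 0.0854 t 1.1 q7 -0.27
dx,dy,dz cm [ 8.89  0.02 -0.23] twist -0.003509771036989573 rows>= 2.1318685630709218 0.028078168295916583
```

Request:
arm_command:
  commands:
    - {"dx":4,"dz":-0.2}
    - {"dx":7.5,"dz":-0.2}
    - {"dx":8.9,"dz":-0.2}
    - {"dx":8.9,"dz":-0.2}
    - {"dx":8.9,"dz":-0.2}

```text
validation failed for argument at $.co...
```

```bash
python3 -c "
from h import *
go([.503,.305,.06],.224)
s=imaging.grab_frame('scene')[:,:,::-1];t=imaging.grab_frame('top')[:,:,::-1]
a=cv2.resize(s[200:300,340:480],None,fx=5.7,fy=5.7,interpolation=cv2.INTER_CUBIC)
cv2.imwrite('pics/g1.png',a)
"
```

```text
pos [0.5035 0.303  0.1489] jaw 0.2205 xaxis [-0.002 -0.003 -1.   ] F [-0.8  1.2  0. ] w 0.0854 t 1.1 q7 -0.27
dx,dy,dz cm [ 8.89  0.02 -0.23] twist -0.003509771036989573 rows>= 2.1318685630709218 0.028078168295916583
```

View pics/g1.png

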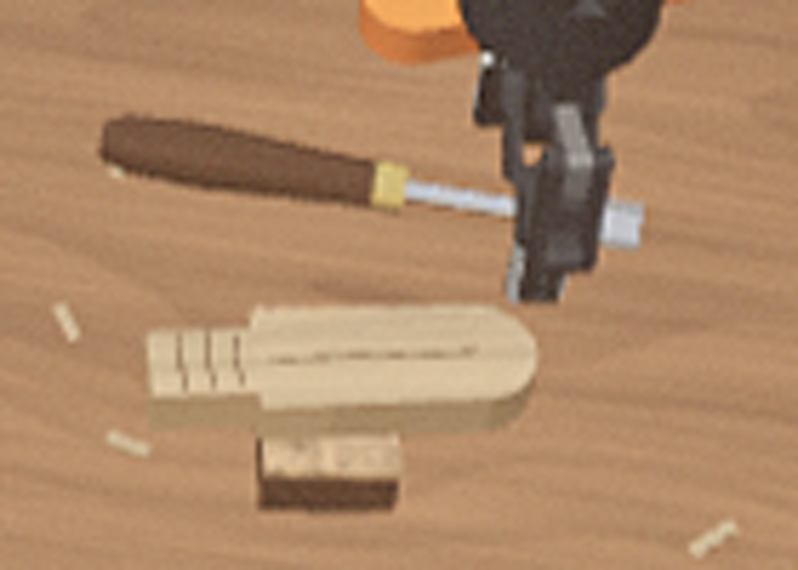

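The picture shows the open gripper still high, around (440,220) in the scene view, with the bracket untouched below. The last call was refused because every row needs all four keys.

Request:
arm_command:
  commands:
    - {"dx":4,"dy":0,"dz":-0.2,"twist":0}
    - {"dx":7.5,"dy":0,"dz":-0.2,"twist":0}
    - {"dx":8.9,"dy":0,"dz":-0.2,"twist":0}
    - {"dx":8.9,"dy":0,"dz":-0.2,"twist":0}
    - {"dx":8.9,"dy":0,"dz":-0.2,"twist":0}

```text
clock: 1.62
position: [0.5011, 0.3085, 0.0612]
tool_rot: [-1.249, 1.569, -2.594]
force: [0.8, 0.2, 0.5]
grip_width: 0.0856
```

```bash
python3 -c "
from h import *
go([.503,.305,.06],.224)
s=imaging.grab_frame('scene')[:,:,::-1];t=imaging.grab_frame('top')[:,:,::-1]
a=cv2.resize(s[220:300,360:460],None,fx=8,fy=8,interpolation=cv2.INTER_CUBIC)[:600]
cv2.imwrite('pics/g2.png',a)
cv2.imwrite('pics/g3.png',cv2.resize(t[190:270,190:290],None,fx=8,fy=8,interpolation=cv2.INTER_CUBIC)[:600])
"
```

```text
pos [0.5011 0.3085 0.0612] jaw 0.2259 xaxis [-0.001 -0.001 -1.   ] F [0.8 0.2 0.5] w 0.0856 t 1.62 q7 -0.24
dx,dy,dz cm [0.12 0.11 0.38] twist 0.001927105953919872 rows>= 0.09953052443730924 0.015416847631358976
```

View pics/g2.png

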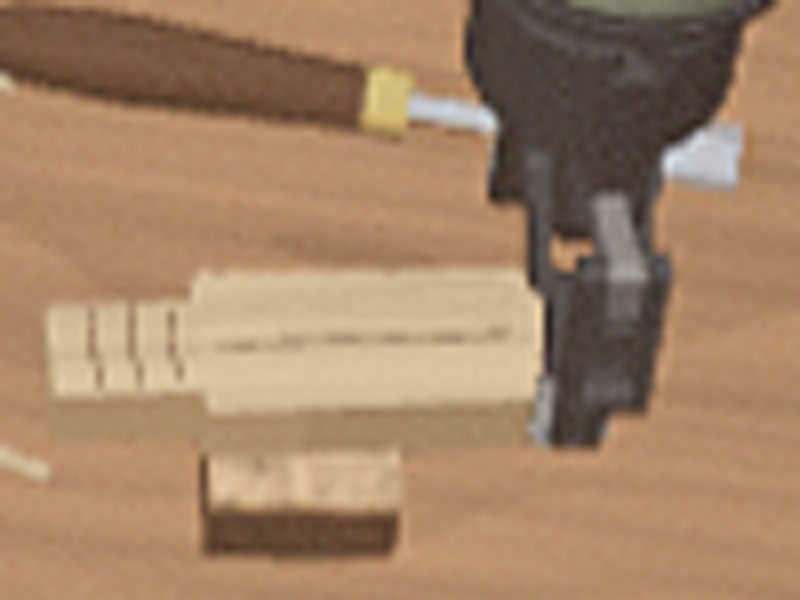

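View pics/g3.png

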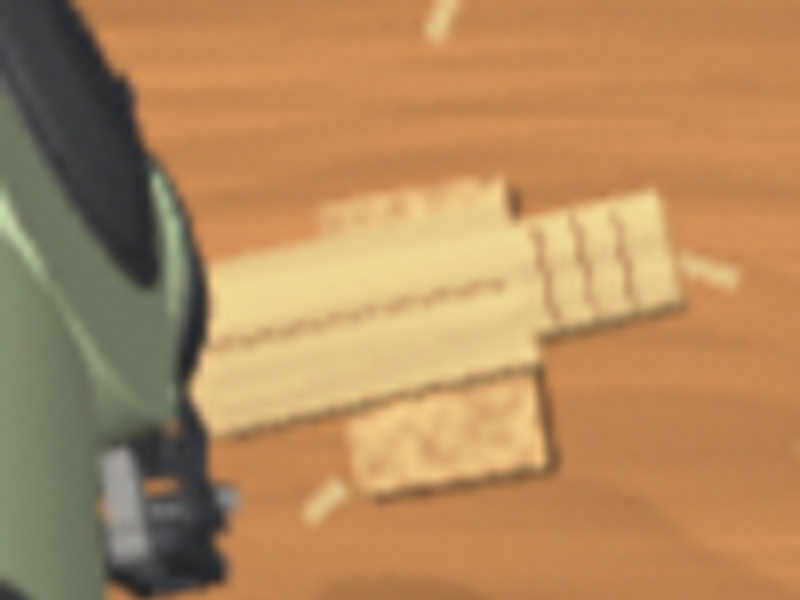

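The near finger stands at the head end, its pad's left edge at about (427,271) in the scene view, about 3 mm too far towards the head. I correct that and close lightly.

Request:
arm_command:
  commands:
    - {"dx":0.2,"dy":0.1,"dz":0.4,"twist":0}
    - {"dx":0.2,"dy":0.1,"dz":0.4,"twist":0}
    - {"dx":0.2,"dy":0.1,"dz":0.4,"twist":0}

```text
clock: 1.97
position: [0.5045, 0.305, 0.0614]
tool_rot: [1.98, 1.568, 0.634]
force: [-0.1, 0.3, -0.0]
grip_width: 0.0857
```

Request:
arm_command:
  commands:
    - {"dx":0,"dy":0,"dz":0,"twist":0}
    - {"dx":0,"dy":0,"dz":0,"twist":0}
    - {"dx":0,"dy":0,"dz":0,"twist":0}
    - {"dx":0,"dy":0,"dz":0,"twist":0}
    - {"dx":0,"dy":0,"dz":0,"twist":0}
    - {"dx":0,"dy":0,"dz":0,"twist":0}
    - {"dx":0,"dy":0,"dz":0,"twist":0}
    - {"dx":0,"dy":0,"dz":0,"twist":0}
  grip: 1
  squeeze: 20

```text
clock: 2.63
position: [0.5045, 0.3051, 0.0614]
tool_rot: [2.006, 1.568, 0.66]
force: [-0.7, 1.2, 1.6]
grip_width: 0.0488
```

```bash
python3 -c "
from h import *
go([.503,.305,.06],.224)"
```

```text
pos [0.5045 0.3051 0.0614] jaw 0.225 xaxis [ 0.002  0.002 -1.   ] F [-0.7  1.2  1.6] w 0.0488 t 2.63 q7 -0.24
dx,dy,dz cm [ 0.14 -0.15 -0.02] twist 0.0009812047610824326 rows>= 0.049918650069670126 0.00784963808865946
```

Request:
arm_command:
  commands:
    - {"dx":-0.5,"dy":0,"dz":0,"twist":0}
    - {"dx":-1,"dy":0,"dz":0,"twist":0}
    - {"dx":-2,"dy":0,"dz":0,"twist":0}
    - {"dx":-3,"dy":0,"dz":0,"twist":0}
    - {"dx":-3,"dy":0,"dz":0,"twist":0}

```text
clock: 3.05
position: [0.5054, 0.3055, 0.0939]
tool_rot: [1.986, 1.565, 0.64]
force: [1.4, 0.7, -0.8]
grip_width: 0.0486
```

```bash
python3 -c "
from h import *
go([.503,.305,.06],.224)
s=imaging.grab_frame('scene')[:,:,::-1]
cv2.imwrite('pics/g4.png',cv2.resize(s[200:300,340:460],None,fx=6,fy=6,interpolation=cv2.INTER_CUBIC)[:600])
"
```

```text
pos [0.5054 0.3055 0.0939] jaw 0.2248 xaxis [ 0.004  0.003 -1.   ] F [ 1.4  0.7 -0.8] w 0.0486 t 3.05 q7 -0.25
dx,dy,dz cm [ 3.39 -0.26  0.01] twist 0.0007909989081853475 rows>= 0.8145508510753015 0.00632799126548278
```

View pics/g4.png

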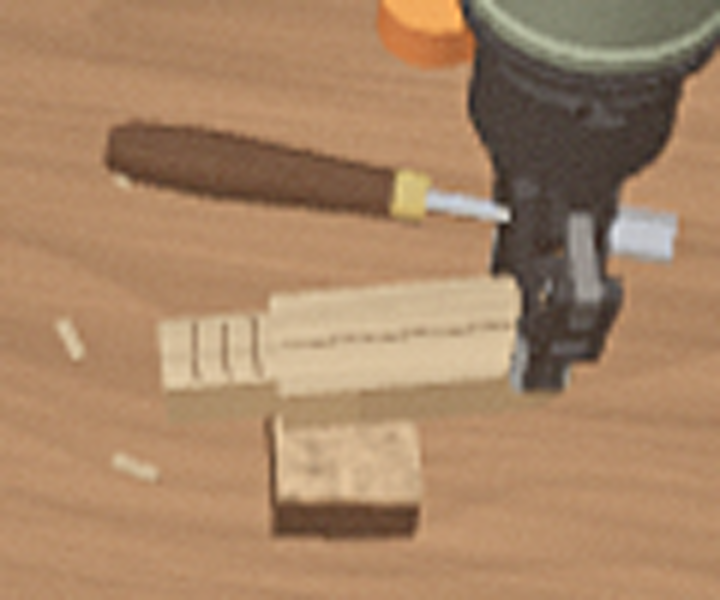

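The bracket is held and has already sagged a little: tenon end at about (367,255) in the scene view, head higher. I raise it to give it room to swing.

Request:
arm_command:
  commands:
    - {"dx":-4,"dy":0,"dz":0,"twist":0}
    - {"dx":-8,"dy":0,"dz":0,"twist":0}
    - {"dx":-8,"dy":0,"dz":0,"twist":0}
    - {"dx":-12,"dy":0,"dz":0,"twist":0}
    - {"dx":-15,"dy":0,"dz":0,"twist":0}
    - {"dx":-15,"dy":0,"dz":0,"twist":0}

```text
clock: 3.6
position: [0.5064, 0.3059, 0.2485]
tool_rot: [1.997, 1.559, 0.65]
force: [0.3, 0.5, -0.5]
grip_width: 0.0485
```

```bash
python3 -c "
from h import *
go([.503,.305,.06],.224)
s=imaging.grab_frame('scene')[:,:,::-1]
cv2.imwrite('pics/g5.png',cv2.resize(s[150:300,320:500],None,fx=4,fy=4,interpolation=cv2.INTER_CUBIC)[:600])
"
```

```text
pos [0.5064 0.3059 0.2485] jaw 0.2245 xaxis [ 0.01   0.007 -1.   ] F [ 0.3  0.5 -0.5] w 0.0485 t 3.6 q7 -0.29
dx,dy,dz cm [18.84 -0.56  0.11] twist 0.000485020947835757 rows>= 4.520471059571058 0.003880167582686056
```

View pics/g5.png

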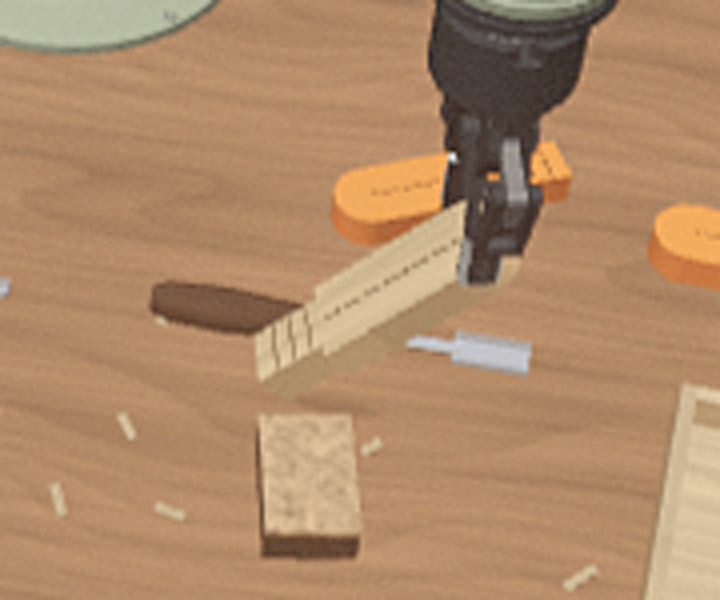

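The bracket pivots in the pads: tenon about (387,240), head about (445,215) in the scene view, already around 25–30° down. A few upward jerks should swing it further.

Request:
arm_command:
  commands:
    - {"dx":1.5,"dy":0,"dz":0,"twist":0}
    - {"dx":4.5,"dy":0,"dz":0,"twist":0}
    - {"dx":0.5,"dy":0,"dz":0,"twist":0}
    - {"dx":-1,"dy":0,"dz":0,"twist":0}
    - {"dx":-1,"dy":0,"dz":0,"twist":0}
    - {"dx":1,"dy":0,"dz":0,"twist":0}
    - {"dx":4,"dy":0,"dz":0,"twist":0}
    - {"dx":0,"dy":0,"dz":0,"twist":0}
    - {"dx":-1,"dy":0,"dz":0,"twist":0}
    - {"dx":-1,"dy":0,"dz":0,"twist":0}

```text
clock: 4.48
position: [0.5064, 0.306, 0.2575]
tool_rot: [2.001, 1.558, 0.655]
force: [-0.2, 0.5, -0.5]
grip_width: 0.0488
```

```bash
python3 -c "
from h import *
go([.503,.305,.06],.224)
s=imaging.grab_frame('scene')[:,:,::-1]
cv2.imwrite('pics/g6.png',cv2.resize(s[150:300,320:500],None,fx=4,fy=4,interpolation=cv2.INTER_CUBIC)[:600])
"
```

```text
pos [0.5064 0.306  0.2575] jaw 0.2247 xaxis [ 0.01   0.008 -1.   ] F [-0.2  0.5 -0.5] w 0.0488 t 4.48 q7 -0.29
dx,dy,dz cm [19.74 -0.58  0.12] twist 0.0006900275693164648 rows>= 4.736881802321031 0.0055202205545317184
```

View pics/g6.png

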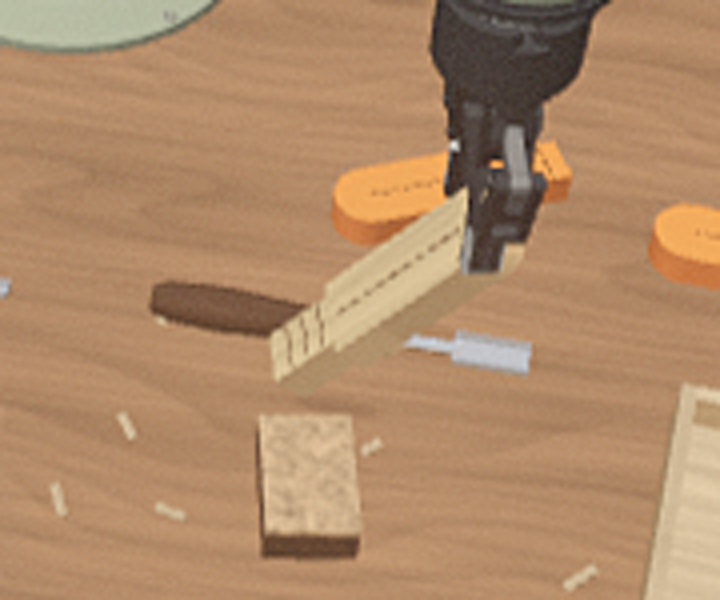

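```bash
cat >> h.py <<'E'
def inplane(n,u,v,jaw,p0):
    """hit of pixel ray with the vertical plane through p0 whose normal is the jaw direction; returns along (d=jaw+90deg), z rel. p0"""
    o,d=ray(n,u,v); nn=np.array([np.cos(jaw),np.sin(jaw),0]); p=o+d*((np.array(p0)-o)@nn)/(d@nn)
    dd=np.array([-np.sin(jaw),np.cos(jaw),0]); return (p-p0)@dd,p[2]-p0[2],p
E
python3 -c "
from h import *
p0=[.5064,.306,.2575]
for c in [(276,362),(465,230)]:
    u,v=P(c,4,(320,150)); a,z,p=inplane('scene',u,v,.2247,np.array(p0)); print(a,z,p)
# also side points
"
```

```text
-0.09675070616713241 -0.11027032990601332 [0.5279574  0.21168151 0.14722967]
-0.003214299862622487 -0.00424732651861387 [0.50711619 0.3028665  0.25325267]
```

Tilt is now about 48°. Next: carry it to above the clip with a sharp start and a soft stop, turning the jaws to the clip's x axis.

```bash
python3 -c "
from h import *
go([.523,.0755,.26],-.0557)"
```

```text
pos [0.5058 0.3058 0.2564] jaw 0.2249 xaxis [ 0.009  0.007 -1.   ] F [-0.   0.3 -1.4] w 0.0484 t 4.53 q7 -0.29
dx,dy,dz cm [-0.51 -3.46 22.83] twist 0.28055432445688244 rows>= 5.538893574110892 2.2444345956550595
```

Request:
arm_command:
  commands:
    - {"dx":-1,"dy":-0.6,"dz":4.0,"twist":0.03}
    - {"dx":-2,"dy":-1.2,"dz":8,"twist":0.06}
    - {"dx":-2,"dy":-1.7,"dz":11.5,"twist":0.1}
    - {"dx":-2,"dy":-2.1,"dz":14.5,"twist":0.14}
    - {"dx":-1.5,"dy":-2.5,"dz":17,"twist":0.18}
    - {"dx":-1,"dy":-2.9,"dz":19,"twist":0.21}
    - {"dx":-0.5,"dy":-3.1,"dz":20.7,"twist":0.24}
    - {"dx":0,"dy":-3.3,"dz":21.8,"twist":0.26}
    - {"dx":0,"dy":-3.4,"dz":22.4,"twist":0.28}
    - {"dx":-0.5,"dy":-3.5,"dz":22.8,"twist":0.28}
    - {"dx":-0.5,"dy":-3.5,"dz":22.8,"twist":0.28}

```text
clock: 5.45
position: [0.5229, 0.0757, 0.2607]
tool_rot: [2.275, 1.558, 0.649]
force: [1.0, 0.7, -0.9]
grip_width: 0.0482
```

Request:
arm_command:
  commands:
    - {"dx":1.0,"dy":0,"dz":0,"twist":0}
    - {"dx":4,"dy":0,"dz":0,"twist":0}
    - {"dx":0,"dy":0,"dz":0,"twist":0}
    - {"dx":-0.5,"dy":0,"dz":0,"twist":0}
    - {"dx":1,"dy":0,"dz":0,"twist":0}
    - {"dx":4,"dy":0,"dz":0,"twist":0}
    - {"dx":0,"dy":0,"dz":0,"twist":0}
    - {"dx":-0.5,"dy":0,"dz":0,"twist":0}
    - {"dx":1,"dy":0,"dz":0,"twist":0}
    - {"dx":4,"dy":0,"dz":0,"twist":0}
    - {"dx":0,"dy":0,"dz":0,"twist":0}
    - {"dx":0,"dy":0,"dz":0,"twist":0}

```text
clock: 6.45
position: [0.5244, 0.0764, 0.2636]
tool_rot: [2.177, 1.556, 0.552]
force: [1.4, 0.1, 1.0]
grip_width: 0.0487
```

```bash
python3 -c "
from h import *
go([.523,.0755,.26],-.0557)
s=imaging.grab_frame('scene')[:,:,::-1]
cv2.imwrite('pics/g7.png',cv2.resize(s[130:280,230:410],None,fx=4,fy=4,interpolation=cv2.INTER_CUBIC)[:600])
"
```

```text
pos [0.5244 0.0764 0.2636] jaw -0.0539 xaxis [ 0.013  0.008 -1.   ] F [1.4 0.1 1. ] w 0.0487 t 6.45 q7 -0.14
dx,dy,dz cm [ 0.36 -0.14  0.1 ] twist 0.0017730232046788696 rows>= 0.09534953878604277 0.014184185637430957
```

View pics/g7.png

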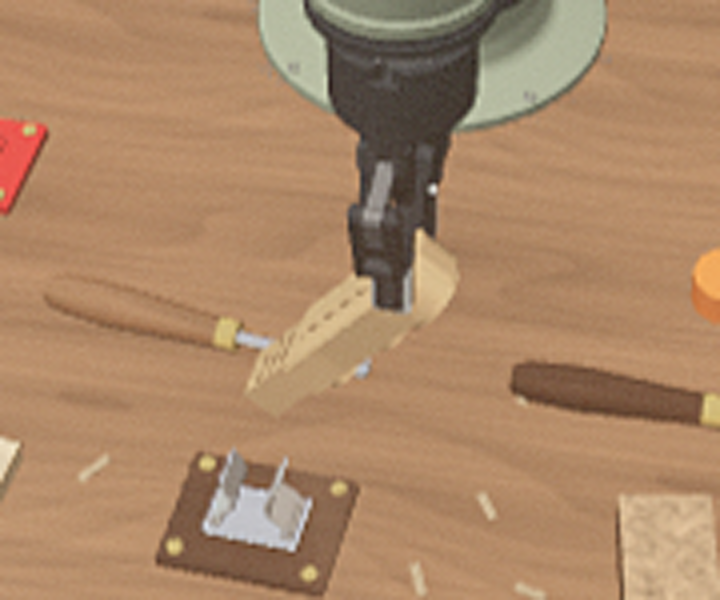

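```bash
python3 -c "
from h import *
p0=np.array([.5244,.0764,.2636])
for c in [(259,367),(365,280)]:
    u,v=P(c,4,(230,130)); a,z,p=inplane('scene',u,v,-.0539,p0); print(a,z,p)
"
```

```text
-0.08782360945331669 -0.10639561358003397 [ 0.5196686  -0.01129607  0.15720439]
-0.022515665427775382 -0.017517694997590205 [0.52318699 0.05391703 0.24608231]
```

Tilt is about 54°. Sharp diagonal reversals (down and +y, then up and −y) should bring it further.

Request:
arm_command:
  commands:
    - {"dx":1,"dy":0,"dz":-1,"twist":0}
    - {"dx":2.5,"dy":0,"dz":-3,"twist":0}
    - {"dx":5,"dy":0,"dz":-6,"twist":0}
    - {"dx":2.4,"dy":0,"dz":-3,"twist":0}
    - {"dx":0,"dy":0,"dz":0,"twist":0}
    - {"dx":-1,"dy":0,"dz":1.5,"twist":0}
    - {"dx":-1,"dy":0,"dz":1.5,"twist":0}
    - {"dx":1,"dy":0,"dz":-1,"twist":0}
    - {"dx":4,"dy":0,"dz":-4.5,"twist":0}
    - {"dx":1.4,"dy":0,"dz":-1.5,"twist":0}
    - {"dx":-0.5,"dy":0,"dz":1,"twist":0}
    - {"dx":-1,"dy":0,"dz":2,"twist":0}

```text
clock: 7.5
position: [0.5237, 0.055, 0.2743]
tool_rot: [2.119, 1.553, 0.494]
force: [0.7, -1.3, -0.8]
grip_width: 0.0482
```

Request:
arm_command:
  commands:
    - {"dx":1,"dy":0,"dz":-1,"twist":0}
    - {"dx":2.5,"dy":0,"dz":-3,"twist":0}
    - {"dx":5,"dy":0,"dz":-6,"twist":0}
    - {"dx":2.4,"dy":0,"dz":-3,"twist":0}
    - {"dx":0,"dy":0,"dz":0,"twist":0}
    - {"dx":-1,"dy":0,"dz":1.5,"twist":0}
    - {"dx":-1,"dy":0,"dz":1.5,"twist":0}
    - {"dx":1,"dy":0,"dz":-1,"twist":0}
    - {"dx":4,"dy":0,"dz":-4.5,"twist":0}
    - {"dx":1.4,"dy":0,"dz":-1.5,"twist":0}
    - {"dx":0.5,"dy":0,"dz":0,"twist":0}
    - {"dx":0.5,"dy":0,"dz":0,"twist":0}

```text
clock: 8.5
position: [0.5246, 0.0524, 0.271]
tool_rot: [2.05, 1.55, 0.421]
force: [0.1, -0.1, -1.0]
grip_width: 0.0479
```

```bash
python3 -c "
from h import *
go([.523,.0755,.26],-.0557)
s=imaging.grab_frame('scene')[:,:,::-1]
cv2.imwrite('pics/g8.png',cv2.resize(s[130:280,230:410],None,fx=4,fy=4,interpolation=cv2.INTER_CUBIC)[:600])
"
```

```text
pos [0.5246 0.0524 0.271 ] jaw -0.0578 xaxis [ 0.019  0.009 -1.   ] F [ 0.1 -0.1 -1. ] w 0.0479 t 8.5 q7 -0.1
dx,dy,dz cm [ 1.12 -0.31 -2.29] twist -0.0020771725167529898 rows>= 0.615403670967583 0.016617380134023918
```

View pics/g8.png

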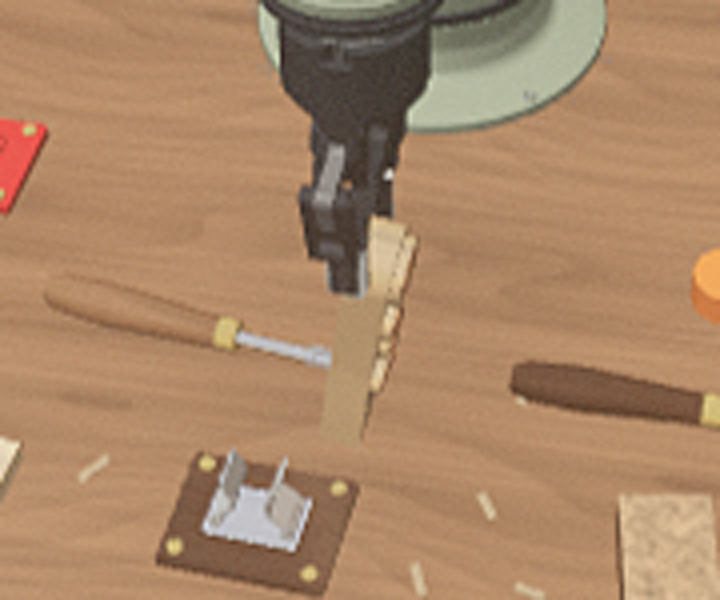

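It is nearly upright now: tenon end at about (315,240) in the scene view, the scrolls visible on the +y side and the back towards −y. Now the exact tilt and tip position.

```bash
python3 -c "
from h import *
p0=np.array([.5246,.0524,.271]); j=-.0578; n=np.array([np.cos(j),np.sin(j),0])
for c,o in [((322,438),.017),((361,443),.017),((333,345),.025),((378,352),.025),((345,298),.025),((325,410),.017)]:
    u,v=P(c,4,(230,130)); a,z,p=inplane('scene',u,v,j,p0+o*n); print(c,round(a,4),round(z,4),p)
t=imaging.grab_frame('top')[:,:,::-1]
cv2.imwrite('pics/t8.png',cv2.resize(t[180:280,270:410],None,fx=5.7,fy=5.7,interpolation=cv2.INTER_CUBIC)[:600])
"
```

```text
(322, 438) -0.0217 -0.1453 [0.54031865 0.02976457 0.12573657]
(361, 443) 0.002 -0.1431 [0.54168804 0.05343013 0.12793762]
(333, 345) -0.0104 -0.0528 [0.54895748 0.0405734  0.21823651]
(378, 352) 0.0153 -0.0518 [0.55044103 0.06621186 0.21923098]
(345, 298) -0.0027 -0.0132 [0.54940476 0.04830329 0.25781856]
(325, 410) -0.0191 -0.1193 [0.54046806 0.03234665 0.15167627]
```

View pics/t8.png

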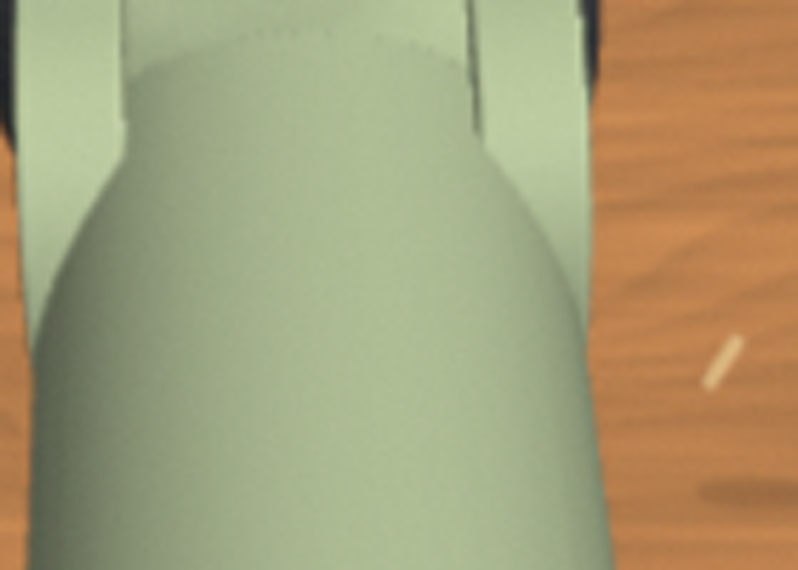

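The bracket leans about 8° (head towards +y). Its tenon end is 10 mm towards −y of the TCP and 144 mm below it. I move it over the clip.

```bash
python3 -c "
from h import *
go([.516,-.011,.216],-.0557)"
```

```text
pos [0.5242 0.0546 0.27  ] jaw -0.0563 xaxis [ 0.018  0.01  -1.   ] F [-0.3  1.4 -1.5] w 0.048 t 8.6 q7 -0.1
dx,dy,dz cm [ 5.32 -0.54  6.65] twist -0.0005870864619843541 rows>= 2.0466122701016185 0.004696691695874833
```

Request:
arm_command:
  commands:
    - {"dx":0,"dy":-0.1,"dz":1.5,"twist":0}
    - {"dx":0.5,"dy":-0.2,"dz":3,"twist":0}
    - {"dx":1.5,"dy":-0.3,"dz":4.5,"twist":0}
    - {"dx":2.5,"dy":-0.4,"dz":5.5,"twist":0}
    - {"dx":3.5,"dy":-0.5,"dz":6.2,"twist":0}
    - {"dx":4.5,"dy":-0.5,"dz":6.6,"twist":0}
    - {"dx":5.3,"dy":-0.5,"dz":6.6,"twist":0}
    - {"dx":5.3,"dy":-0.5,"dz":6.6,"twist":0}
    - {"dx":5.3,"dy":-0.5,"dz":6.6,"twist":0}

```text
clock: 9.35
position: [0.5165, -0.0098, 0.2159]
tool_rot: [2.137, 1.55, 0.51]
force: [-0.0, -0.4, -0.9]
grip_width: 0.0479
```

```bash
python3 -c "
from h import *
go([.516,-.011,.216],-.0557)
s=imaging.grab_frame('scene')[:,:,::-1]
cv2.imwrite('pics/g9.png',cv2.resize(s[160:290,230:370],None,fx=5.7,fy=5.7,interpolation=cv2.INTER_CUBIC)[:600])
t=imaging.grab_frame('top')[:,:,::-1]
cv2.imwrite('pics/t9.png',cv2.resize(t[180:280,290:430],None,fx=5.7,fy=5.7,interpolation=cv2.INTER_CUBIC)[:600])
"
```

```text
pos [ 0.5165 -0.0098  0.2159] jaw -0.0557 xaxis [ 0.018  0.01  -1.   ] F [-0.  -0.4 -0.9] w 0.0479 t 9.35 q7 0.06
dx,dy,dz cm [-0.01 -0.04  0.12] twist 1.0334407067880136e-05 rows>= 0.030594408203420933 8.267525654304109e-05
```

View pics/g9.png

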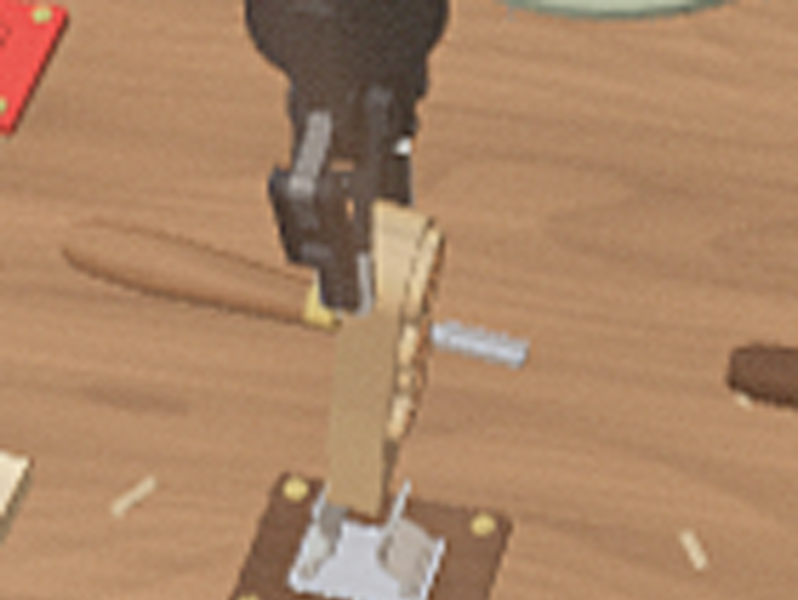

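View pics/t9.png

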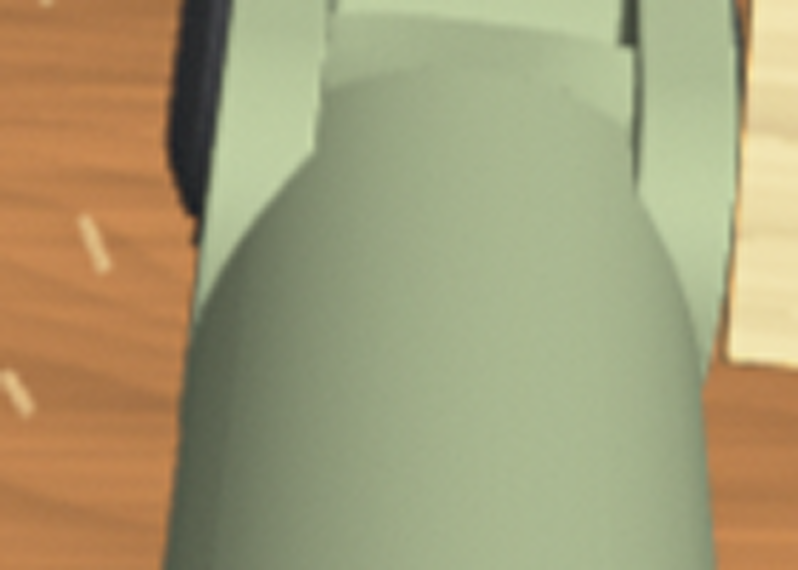

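The scene view shows the tenon end, corners about (287,248) and (297,250), just above and between the two leaf lips. The top view is blocked by the arm. I measure the tip again.

```bash
python3 -c "
from h import *
p0=np.array([.5165,-.0098,.2159]); j=-.0557; n=np.array([np.cos(j),np.sin(j),0])
for c,o in [((329,506),.017),((383,515),.017),((333,420),.025),((342,325),.025),((400,330),.025),((386,425),.025)]:
    u,v=P(c,5.7,(230,160)); a,z,p=inplane('scene',u,v,j,p0+o*n); print(c,round(a,4),round(z,4),p)
c=np.array([.518,-.021,0]);d=np.array([-np.sin(j),np.cos(j),0])
for s in (-1,1):
    q=c+.015*n+s*.016*d; q[2]=.058; print('lip',s,(proj('scene',q)-[230,160]+.5)*5.7-.5, (q-p0)@d)
"
```

```text
(329, 506) -0.0201 -0.1479 [ 0.53235556 -0.03079877  0.06800036]
(383, 515) 0.0041 -0.1469 [ 0.53370243 -0.00664302  0.06895056]
(333, 420) -0.0117 -0.0797 [ 0.54081086 -0.02285606  0.13624843]
(342, 325) -0.0042 -0.0196 [ 0.54122546 -0.01542018  0.1962804 ]
(400, 330) 0.0198 -0.0163 [0.54256555 0.00861388 0.19960044]
(386, 425) 0.0112 -0.0765 [ 5.42082460e-01 -5.01554302e-05  1.39410439e-01]
lip -1 [314.77056504 517.78398122] -0.027099123742881478
lip 1 [385.89430866 531.49896117] 0.004900876257118516
```

The tip needs about 3 mm more towards −y. Then I lower it between the lips and pull the head upright against the −y leaf.

Request:
arm_command:
  commands:
    - {"dx":0,"dy":0,"dz":0.2,"twist":0}
    - {"dx":0.2,"dy":0,"dz":0.3,"twist":0}
    - {"dx":0.7,"dy":0,"dz":0.3,"twist":0}
    - {"dx":1.2,"dy":0,"dz":0.3,"twist":0}
    - {"dx":1.7,"dy":0,"dz":0.3,"twist":0}
    - {"dx":2.0,"dy":0,"dz":0.3,"twist":0}
    - {"dx":2.0,"dy":0,"dz":0.3,"twist":0}

```text
clock: 10.03
position: [0.5166, -0.0127, 0.1957]
tool_rot: [2.135, 1.551, 0.509]
force: [0.5, 0.2, -1.1]
grip_width: 0.0479
```

Request:
arm_command:
  commands:
    - {"dx":0,"dy":0,"dz":0.4,"twist":0}
    - {"dx":0,"dy":0,"dz":0.8,"twist":0}
    - {"dx":0.1,"dy":0,"dz":1.2,"twist":0}
    - {"dx":0.1,"dy":0,"dz":1.5,"twist":0}
    - {"dx":0.1,"dy":0,"dz":1.5,"twist":0}

```text
clock: 10.45
position: [0.5159, -0.0286, 0.1947]
tool_rot: [2.119, 1.55, 0.492]
force: [0.7, 0.7, 0.0]
grip_width: 0.0478
```

```bash
python3 -c "
from h import *
go([.516,-.0305,.20],-.0557)
s=imaging.grab_frame('scene')[:,:,::-1]
cv2.imwrite('pics/g10.png',cv2.resize(s[160:290,230:370],None,fx=5.7,fy=5.7,interpolation=cv2.INTER_CUBIC)[:600])
"
```

```text
pos [ 0.5159 -0.0286  0.1947] jaw -0.0567 xaxis [ 0.018  0.01  -1.   ] F [0.7 0.7 0. ] w 0.0478 t 10.45 q7 0.12
dx,dy,dz cm [-0.54  0.03  0.19] twist -0.001022838610560406 rows>= 0.1361378107264307 0.008182708884483247
```

View pics/g10.png

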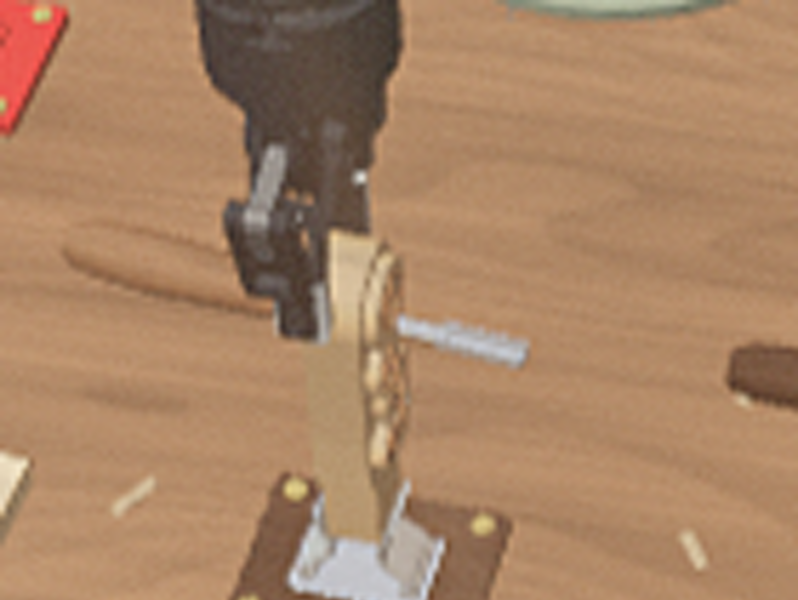

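```bash
python3 -c "
from h import *
p0=np.array([.5159,-.0286,.1947]); j=-.0567; n=np.array([np.cos(j),np.sin(j),0])
for c,o in [((328,532),.017),((379,540),.017),((311,425),.025),((305,350),.025),((357,350),.025),((364,430),.025)]:
    u,v=P(c,5.7,(230,160)); a,z,p=inplane('scene',u,v,j,p0+o*n); print(c,round(a,4),round(z,4),p)
"
```

```text
(328, 532) -0.0027 -0.1445 [ 0.53271939 -0.03226402  0.05018899]
(379, 540) 0.0204 -0.1432 [ 0.53402901 -0.00919149  0.05153935]
(311, 425) -0.0025 -0.0638 [ 0.54071615 -0.03254805  0.13090048]
(305, 350) -0.0019 -0.0172 [ 0.54075195 -0.03191717  0.17753488]
(357, 350) 0.0202 -0.0113 [ 0.54200516 -0.00983844  0.18339767]
(364, 430) 0.0205 -0.0606 [ 0.54201892 -0.009596    0.13413165]
```

The bracket now stands vertical between the lips: tenon end at z about 0.050, centred at y −0.021 (scene (288,254)). I grip harder and press it down about 36 mm, watching the force.

Request:
arm_command:
  commands:
    - {"dx":0,"dy":0,"dz":0,"twist":0}
    - {"dx":0,"dy":0,"dz":0,"twist":0}
    - {"dx":0,"dy":0,"dz":0,"twist":0}
    - {"dx":0.5,"dy":0,"dz":0,"twist":0}
    - {"dx":1.0,"dy":0,"dz":0,"twist":0}
    - {"dx":1.5,"dy":0,"dz":0,"twist":0}
    - {"dx":2.0,"dy":0,"dz":0,"twist":0}
    - {"dx":2.4,"dy":0,"dz":0,"twist":0}
  squeeze: 60

```text
clock: 11.17
position: [0.5163, -0.0278, 0.17]
tool_rot: [2.13, 1.551, 0.503]
force: [0.6, 1.2, 3.1]
grip_width: 0.0455
```

```bash
python3 -c "
from h import *
go([.516,-.0305,.159],-.0557)
s=imaging.grab_frame('scene')[:,:,::-1]
cv2.imwrite('pics/g11.png',cv2.resize(s[160:290,230:370],None,fx=5.7,fy=5.7,interpolation=cv2.INTER_CUBIC)[:600])
"
```

```text
pos [ 0.5163 -0.0278  0.17  ] jaw -0.0563 xaxis [ 0.018  0.01  -1.   ] F [0.6 1.2 3.1] w 0.0455 t 11.17 q7 0.13
dx,dy,dz cm [ 1.1  -0.03  0.28] twist -0.0006458885456746 rows>= 0.2721678462997451 0.0051671083653968
```

View pics/g11.png

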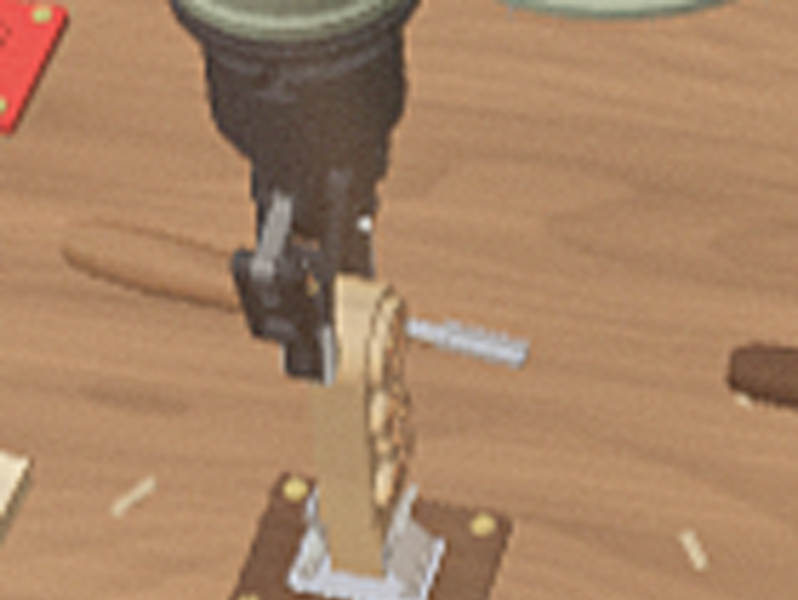

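It is entering between the leaves, tenon end at (292,260) in the scene view, and the force is still small. I press it to the seat.

Request:
arm_command:
  commands:
    - {"dx":0.4,"dy":0,"dz":0.1,"twist":0}
    - {"dx":0.7,"dy":0,"dz":0.1,"twist":0}
    - {"dx":1.0,"dy":0,"dz":0.1,"twist":0}
    - {"dx":1.2,"dy":0,"dz":0.1,"twist":0}
    - {"dx":1.2,"dy":0,"dz":0.1,"twist":0}

```text
clock: 11.63
position: [0.5206, -0.0295, 0.161]
tool_rot: [1.971, 1.542, 0.344]
force: [0.8, -1.6, 57.6]
grip_width: 0.0458
```

```bash
python3 -c "
from h import *
go([.516,-.0305,.159],-.0557)
s=imaging.grab_frame('scene')[:,:,::-1]
cv2.imwrite('pics/g12.png',cv2.resize(s[160:290,230:370],None,fx=5.7,fy=5.7,interpolation=cv2.INTER_CUBIC)[:600])
"
```

```text
pos [ 0.5206 -0.0295  0.161 ] jaw -0.0571 xaxis [ 0.028  0.01  -1.   ] F [ 0.8 -1.6 57.6] w 0.0458 t 11.63 q7 0.15
dx,dy,dz cm [ 0.19 -0.46  0.13] twist -0.0013695381849354593 rows>= 0.12222228242187347 0.010956305479483675
```

View pics/g12.png

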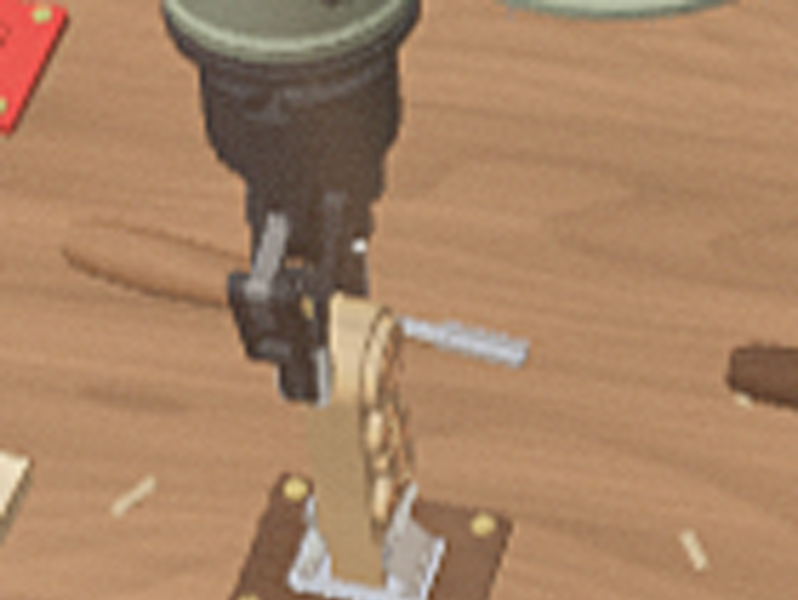

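Seated: the force rose to 58 N at TCP z 0.161. I relieve the push first, then open gently.

Request:
arm_command:
  commands:
    - {"dx":-0.1,"dy":-0.1,"dz":0,"twist":0}
    - {"dx":-0.1,"dy":-0.2,"dz":0,"twist":0}
    - {"dx":-0.1,"dy":-0.2,"dz":0,"twist":0}
  squeeze: 20

```text
clock: 11.93
position: [0.5187, -0.0294, 0.162]
tool_rot: [1.961, 1.541, 0.333]
force: [3.0, 1.2, 1.7]
grip_width: 0.0456
```

Request:
arm_command:
  commands:
    - {"dx":0,"dy":0,"dz":0,"twist":0}
    - {"dx":0,"dy":0,"dz":0,"twist":0}
    - {"dx":0,"dy":0,"dz":0,"twist":0}

```text
clock: 12.18
position: [0.5187, -0.0294, 0.1617]
tool_rot: [1.961, 1.541, 0.333]
force: [1.0, 1.1, 7.2]
grip_width: 0.0457
```

```bash
python3 -c "
from h import *
go([.516,-.0305,.159],-.0557)"
```

```text
pos [ 0.5187 -0.0294  0.1617] jaw -0.0568 xaxis [ 0.028  0.01  -1.   ] F [1.  1.1 7.2] w 0.0457 t 12.18 q7 0.14
dx,dy,dz cm [ 0.27 -0.27  0.13] twist -0.0011174506222353386 rows>= 0.09540984830149166 0.00893960497788271
```

Request:
arm_command:
  commands:
    - {"dx":0,"dy":0,"dz":0,"twist":0}
    - {"dx":0,"dy":0,"dz":0,"twist":0}
    - {"dx":0,"dy":0,"dz":0,"twist":0}
    - {"dx":0,"dy":0,"dz":0,"twist":0}
    - {"dx":0,"dy":0,"dz":0,"twist":0}
    - {"dx":0,"dy":0,"dz":0,"twist":0}
  grip: -1

```text
clock: 12.68
position: [0.5185, -0.0294, 0.1616]
tool_rot: [1.963, 1.542, 0.336]
force: [-0.1, -0.7, -0.8]
grip_width: 0.0855
```

Request:
arm_command:
  commands:
    - {"dx":-2,"dy":0,"dz":0,"twist":0}
    - {"dx":-5,"dy":0,"dz":0,"twist":0}
    - {"dx":-8,"dy":0,"dz":0,"twist":0}
    - {"dx":-8,"dy":0,"dz":-4,"twist":0}
    - {"dx":-8,"dy":0,"dz":-8,"twist":0}
    - {"dx":-8,"dy":0,"dz":-12,"twist":0}
    - {"dx":-8,"dy":0,"dz":-14,"twist":0}
    - {"dx":-8,"dy":0,"dz":-14,"twist":0}

```text
clock: 13.35
position: [0.524, 0.1149, 0.2429]
tool_rot: [2.01, 1.541, 0.389]
force: [-1.1, -0.2, 0.1]
grip_width: 0.0858
```

```bash
python3 -c "
from h import *
go([.516,-.0305,.159],-.0557)
s=imaging.grab_frame('scene')[:,:,::-1]; cv2.imwrite('pics/s13.png',s)
cv2.imwrite('pics/g13.png',cv2.resize(s[170:290,240:360],None,fx=5,fy=5,interpolation=cv2.INTER_CUBIC)[:600])
t=imaging.grab_frame('top')[:,:,::-1]; cv2.imwrite('pics/t13f.png',t)
cv2.imwrite('pics/t13.png',cv2.resize(t[190:270,310:400],None,fx=7,fy=7,interpolation=cv2.INTER_CUBIC)[:600])
"
```

```text
pos [0.524  0.1149 0.2429] jaw -0.0506 xaxis [ 0.027  0.011 -1.   ] F [-1.1 -0.2  0.1] w 0.0858 t 13.35 q7 -0.2
dx,dy,dz cm [ 8.2  -0.28 14.66] twist 0.005064187624911121 rows>= 4.029753320853429 0.040513500999288965
```

View pics/g13.png

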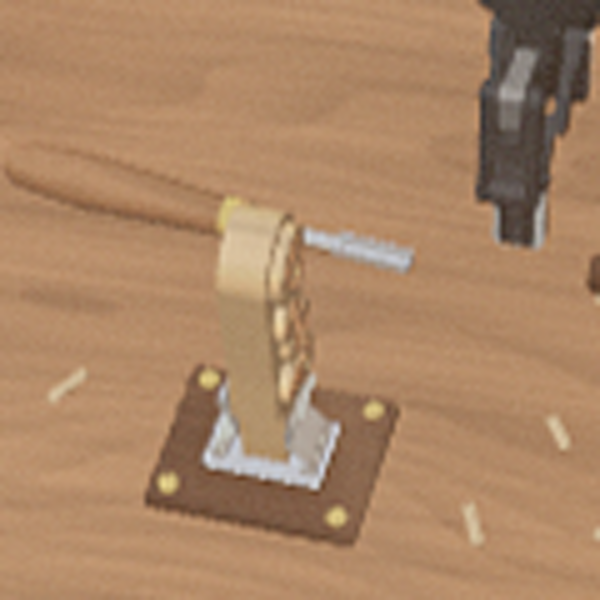

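View pics/t13.png

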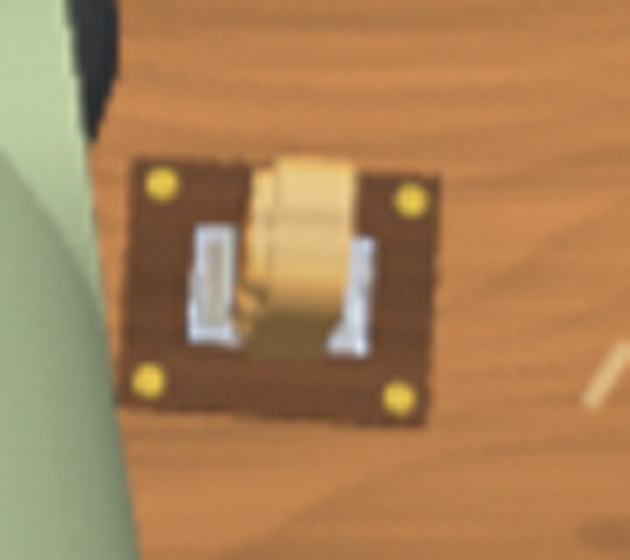

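The bracket stands alone, upright in the clip: scene tenon end about (293,261), back towards −y, scrolls towards +y. The top view agrees, with the bracket between the leaves at about (353,229). Next I check the seating height, calibrate the fingertip offset from g12, and measure the board.

```bash
python3 -c "
from h import *
np.set_printoptions(precision=4,suppress=True)
j=-.0557; n=np.array([np.cos(j),np.sin(j),0]); c0=np.array([.518,-.021,0])
for c,o in [((243,455),.017),((289,462),.017),((221,300),.025),((270,303),.025)]:
    u,v=P(c,5,(240,170)); a,z,p=inplane('scene',u,v,j,c0+o*n); print(c,round(a,4),round(z,4))
p0=np.array([.5206,-.0295,.161])
for c in [(322,403),(284,395)]:
    u,v=P(c,5.7,(230,160)); print('tip',inplane('scene',u,v,j,p0+.0255*n)[:2])
s=cv2.imread('pics/scene0.png');t=cv2.imread('pics/top0.png')
crop(t,400,150,520,260,'pics/b1.png',5.45); crop(s,120,215,245,305,'pics/b2.png',6)
"
```

```text
(243, 455) -0.0089 0.0218
(289, 462) 0.0152 0.0234
(221, 300) -0.0094 0.1494
(270, 303) 0.0146 0.1538
tip (np.float64(0.005809807280477715), np.float64(-0.008202438873837398))
tip (np.float64(-0.010305822494125188), np.float64(-0.007626960088897045))
```

View pics/b1.png

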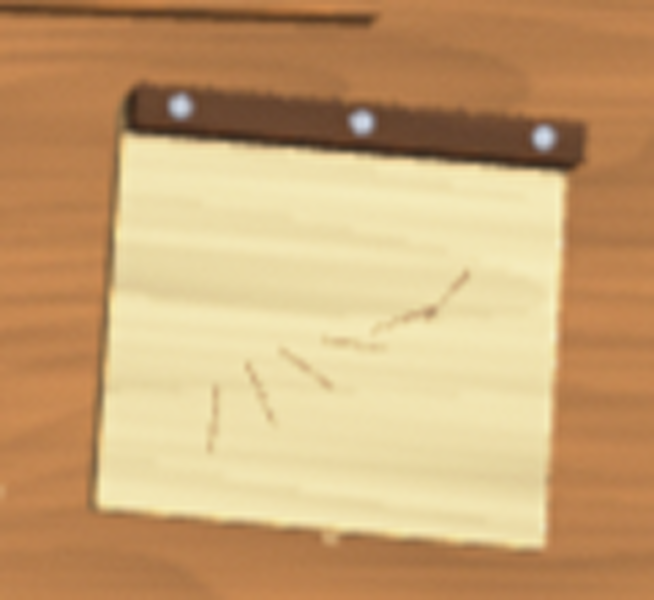

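View pics/b2.png

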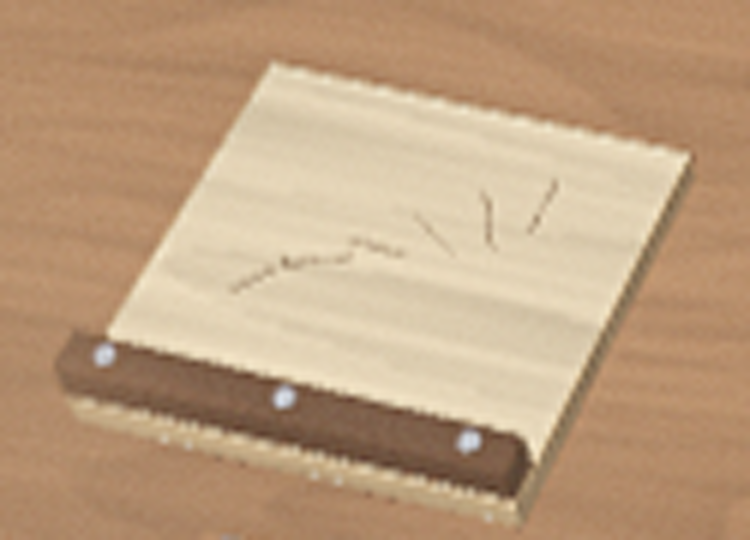

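```bash
python3 -c "
from h import *
s=cv2.imread('pics/s13.png');t=cv2.imread('pics/t13f.png')
crop(s,270,200,320,290,'pics/z1.png',8); crop(t,335,200,375,250,'pics/z2.png',14)
"
```

```text
(no output)
```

View pics/z1.png

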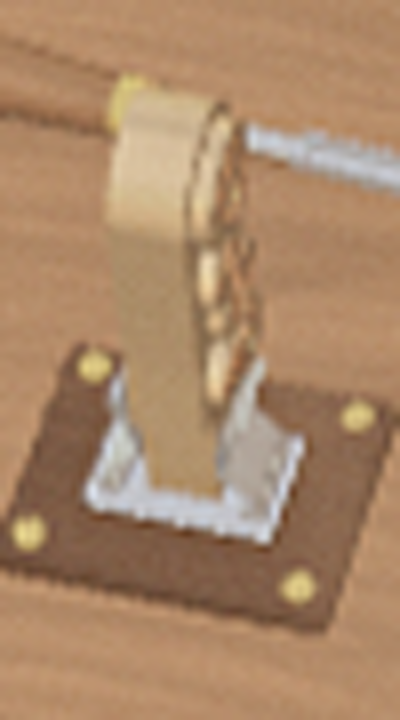

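View pics/z2.png

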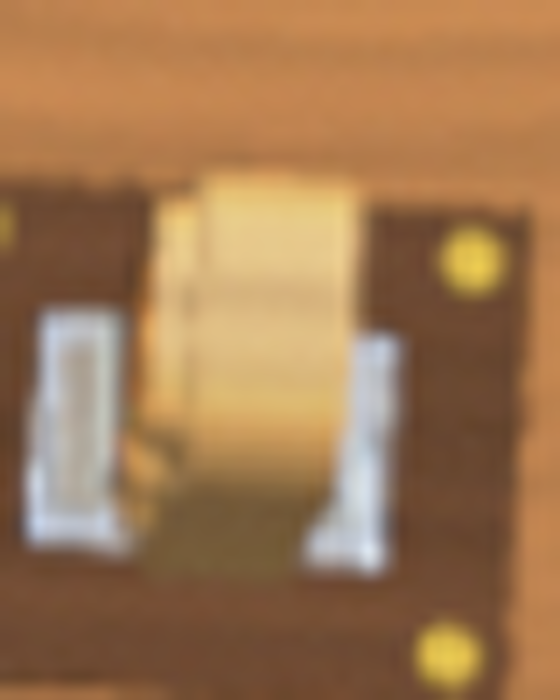

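```bash
python3 -c "
from h import *
from scipy.optimize import least_squares
j=-.0557; n=np.array([np.cos(j),np.sin(j),0]);d=np.array([-np.sin(j),np.cos(j),0]); c0=np.array([.518,-.021,.0])
S=lambda c:P(c,8,(270,200)); T=lambda c:P(c,14,(335,200))
# own (n,d,z rel tenon end)
obs=[('scene',S((145,486)),(.017,-.012,0)),('scene',S((219,498)),(.017,.012,0)),('scene',S((108,226)),(.025,-.012,.140)),('scene',S((187,238)),(.025,.012,.140)),
('top',T((278,178)),(.0248,0,.143)),('top',T((150,572)),(-.025,.012,.045)),('top',T((300,578)),(-.025,-.012,.045))]
def f(q,full=False):
    r=[]
    for nm,px,(a,b,z) in obs:
        m=c0+n*(q[0]+a)+d*(q[1]+b)+np.array([0,0,q[2]+z])+ q[3]*(z-.07)*n+q[4]*(z-.07)*d
        e=proj(nm,m)-px
        if nm=='top' and a==.0248: e=e*[0,1]
        r.append(e)
    return np.array(r) if full else np.concatenate(r)
s=least_squares(f,[0,0,.014,0,0]); print(s.x.round(4)); print(f(s.x,True).round(2))
print(f([0,0,.014,0,0],True).round(2))
"
```

```text
[-0.0027 -0.0001  0.0157  0.035   0.0125]
[[-0.3  -0.11]
 [-0.41  0.18]
 [-0.17 -0.22]
 [-0.12  0.13]
 [-0.   -0.09]
 [-0.21  0.02]
 [-0.73  0.27]]
[[-0.47  1.94]
 [-0.58  2.24]
 [-0.48  0.28]
 [-0.44  0.63]
 [-0.    0.01]
 [-0.32 -1.41]
 [-0.87 -1.17]]
```

Two-view check: tenon end at z about 0.016 (seat 0.014, within calibration error), bracket centred in y and tilted about 2° in x. It is seated and free-standing. Next: the board and strip geometry.

```bash
python3 -c "
from h import *
np.set_printoptions(precision=4,suppress=True)
s=cv2.imread('pics/scene0.png');t=cv2.imread('pics/top0.png')
T=lambda *c:P(c,5.45,(400,150)); S=lambda *c:P(c,6,(120,215))
def L(nm,img,a,b,sg,z):
    p,q,r=edge(img,a,b,sg); w=[onz(nm,*x,z) for x in(p,q)]; d=w[1]-w[0]; print(nm,w[0],w[1],'dir',round(np.arctan2(d[1],d[0])%np.pi,4),'res',round(float(r),2))
print('inner face bottom'); L('top',t,T(140,137),T(550,168),1,.018)
print('near edge'); L('top',t,T(110,510),T(530,546),-1,.018); L('scene',s,S(285,65),S(680,152),1,.018)
print('+y edge'); L('top',t,T(119,160),T(99,490),-1,.018); L('scene',s,S(685,165),S(545,445),1,.018);L('scene',s,S(685,165),S(545,445),-1,.018)
print('-y edge'); L('top',t,T(566,185),T(547,530),1,.018)
print('inner top edge'); L('scene',s,S(120,342),S(515,432),-1,.040)
print('corners tri near-+y',tri(S(692,155),T(97,508)),'near-y',tri(S(272,62),T(545,548)))
for a,b in [((104,355),(543,138)),((284,398),(361,122)),((469,440),(180,107))]: print('screw',tri(S(*a),T(*b)))
"
```

```text
inner face bottom
top [ 0.6599 -0.2073  0.018 ] [ 0.6451 -0.3909  0.018 ] dir 1.4905 res 0.23
near edge
top [ 0.4896 -0.192   0.018 ] [ 0.4742 -0.3775  0.018 ] dir 1.4877 res 0.22
scene [ 0.4756 -0.3763  0.018 ] [ 0.4916 -0.1889  0.018 ] dir 1.4858 res 0.21
+y edge
top [ 0.6483 -0.1986  0.018 ] [ 0.4982 -0.1855  0.018 ] dir 3.0548 res 0.11
scene [ 0.4986 -0.1841  0.018 ] [ 0.65   -0.1983  0.018 ] dir 3.0481 res 0.05
scene [ 0.5008 -0.1784  0.018 ] [ 0.6523 -0.1915  0.018 ] dir 3.055 res 0.12
-y edge
top [ 0.6384 -0.3975  0.018 ] [ 0.4823 -0.3853  0.018 ] dir 3.0631 res 0.19
inner top edge
scene [ 0.6469 -0.3756  0.04  ] [ 0.6604 -0.2028  0.04  ] dir 1.4928 res 0.06
corners tri near-+y (array([ 0.49  , -0.1857,  0.0149]), np.float64(0.002307318121571195)) near-y (array([ 0.4741, -0.3837,  0.0174]), np.float64(0.0013148275878198485))
screw (array([ 0.6547, -0.3796,  0.0398]), np.float64(0.00039217698766904463))
screw (array([ 0.6614, -0.2998,  0.0396]), np.float64(0.00035679097738873093))
screw (array([ 0.6676, -0.2198,  0.0399]), np.float64(0.0005727133075197366))
```

Strip face middle is about (0.652, −0.2985, top 0.040), board yaw about −0.082. Next I go back over the bracket and regrip it.

```bash
python3 -c "
from h import *
go([.5175,-.0203,.243],-.0557);go([.5175,-.0203,.153],-.0557)"
```

```text
pos [0.5241 0.1101 0.243 ] jaw -0.0553 xaxis [ 0.027  0.009 -1.   ] F [-0.1 -0.3  0.4] w 0.0852 t 13.45 q7 -0.2
dx,dy,dz cm [-0.14  0.07 13.06] twist 0.00041804240632203893 rows>= 3.131942362078299 0.0033443392505763114
pos [0.5241 0.1101 0.243 ] jaw -0.0553 xaxis [ 0.027  0.009 -1.   ] F [-0.1 -0.3  0.4] w 0.0852 t 13.45 q7 -0.2
dx,dy,dz cm [ 8.86 -0.18 13.16] twist 0.00041804240632203893 rows>= 3.8037490386081436 0.0033443392505763114
```

Request:
arm_command:
  commands:
    - {"dx":-0.1,"dy":0,"dz":3,"twist":0}
    - {"dx":-0.1,"dy":0,"dz":6.5,"twist":0}
    - {"dx":-0.1,"dy":0.1,"dz":9.5,"twist":0}
    - {"dx":-0.1,"dy":0.1,"dz":12,"twist":0}
    - {"dx":-0.1,"dy":0.1,"dz":13,"twist":0}
    - {"dx":-0.1,"dy":0.1,"dz":13,"twist":0}
    - {"dx":-0.1,"dy":0.1,"dz":13,"twist":0}

```text
clock: 14.03
position: [0.5178, -0.0204, 0.2426]
tool_rot: [1.961, 1.542, 0.333]
force: [-0.5, 0.8, -0.7]
grip_width: 0.0852
```

```bash
python3 -c "
from h import *
go([.5175,-.0203,.153],-.0557)"
```

```text
pos [ 0.5178 -0.0204  0.2426] jaw -0.0572 xaxis [ 0.027  0.009 -1.   ] F [-0.5  0.8 -0.7] w 0.0852 t 14.03 q7 0.06
dx,dy,dz cm [ 8.96 -0.27  0.09] twist -0.0014736315088761387 rows>= 2.149589639962172 0.01178905207100911
```

Request:
arm_command:
  commands:
    - {"dx":2.5,"dy":-0.1,"dz":0,"twist":0}
    - {"dx":5,"dy":-0.2,"dz":0.1,"twist":0}
    - {"dx":7.5,"dy":-0.3,"dz":0.1,"twist":0}
    - {"dx":8.8,"dy":-0.3,"dz":0.1,"twist":0}
    - {"dx":9,"dy":-0.3,"dz":0.1,"twist":0}
    - {"dx":9,"dy":-0.3,"dz":0.1,"twist":0}

```text
clock: 14.53
position: [0.5169, -0.0195, 0.1522]
tool_rot: [1.978, 1.543, 0.351]
force: [0.0, 0.1, 0.8]
grip_width: 0.0851
```

Request:
arm_command:
  commands:
    - {"dx":0,"dy":0,"dz":0,"twist":0}
    - {"dx":0,"dy":0,"dz":0,"twist":0}
    - {"dx":0,"dy":0,"dz":0,"twist":0}
    - {"dx":0,"dy":0,"dz":0,"twist":0}
    - {"dx":0,"dy":0,"dz":0,"twist":0}
    - {"dx":0,"dy":0,"dz":0,"twist":0}
    - {"dx":0,"dy":0,"dz":0,"twist":0}
    - {"dx":0,"dy":0,"dz":0,"twist":0}
  grip: 1
  squeeze: 40

```text
clock: 15.2
position: [0.5174, -0.0194, 0.1531]
tool_rot: [1.975, 1.542, 0.349]
force: [-1.6, 1.4, 7.5]
grip_width: 0.0489
```

```bash
python3 -c "
from h import *
go([.5175,-.0203,.22],-.0557)
s=imaging.grab_frame('scene')[:,:,::-1]
cv2.imwrite('pics/g14.png',cv2.resize(s[160:290,230:370],None,fx=5.7,fy=5.7,interpolation=cv2.INTER_CUBIC)[:600])
"
```

```text
pos [ 0.5174 -0.0194  0.1531] jaw -0.0562 xaxis [ 0.027  0.01  -1.   ] F [-1.6  1.4  7.5] w 0.0489 t 15.2 q7 0.13
dx,dy,dz cm [-6.69  0.19  0.01] twist -0.0005340688844537311 rows>= 1.6045630159708564 0.004272551075629849
```

View pics/g14.png

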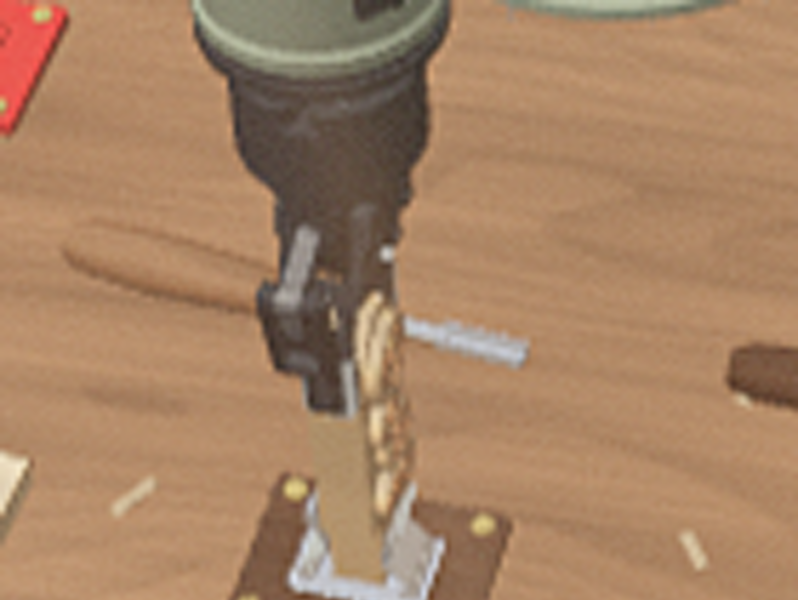

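Regripped across the width: pads at about (290,230), tenon end at (293,261) in the scene view. As a cheap improvement, I press it down lightly, let go once more so that it is well seated, and take it again.

Request:
arm_command:
  commands:
    - {"dx":0.1,"dy":0,"dz":0.1,"twist":0}
    - {"dx":0.2,"dy":0,"dz":0.1,"twist":0}
    - {"dx":0.2,"dy":0,"dz":0.1,"twist":0}

```text
clock: 15.5
position: [0.5179, -0.0203, 0.1528]
tool_rot: [1.992, 1.54, 0.365]
force: [-8.0, 1.8, 32.1]
grip_width: 0.0492
```

```bash
python3 -c "
from h import *
go([.5175,-.0203,.153],-.0557)"
```

```text
pos [ 0.5179 -0.0203  0.1528] jaw -0.0566 xaxis [ 0.029  0.011 -1.   ] F [-8.   1.8 32.1] w 0.0492 t 15.5 q7 0.14
dx,dy,dz cm [-0.02 -0.04  0.  ] twist -0.0009002648346208009 rows>= 0.010561616888478223 0.007202118676966407
```

The push gave 32 N within 0.3 mm, so it is firmly on the seat. Release, hold, retake.

Request:
arm_command:
  commands:
    - {"dx":-0.1,"dy":0,"dz":0,"twist":0}
    - {"dx":-0.1,"dy":0,"dz":0,"twist":0}

```text
clock: 15.67
position: [0.518, -0.0202, 0.1546]
tool_rot: [1.996, 1.539, 0.368]
force: [-0.8, 1.1, 4.2]
grip_width: 0.049
```

Request:
arm_command:
  commands:
    - {"dx":0,"dy":0,"dz":0,"twist":0}
    - {"dx":0,"dy":0,"dz":0,"twist":0}
    - {"dx":0,"dy":0,"dz":0,"twist":0}
    - {"dx":0,"dy":0,"dz":0,"twist":0}
    - {"dx":0,"dy":0,"dz":0,"twist":0}
    - {"dx":0,"dy":0,"dz":0,"twist":0}
    - {"dx":0,"dy":0,"dz":0,"twist":0}
    - {"dx":0,"dy":0,"dz":0,"twist":0}
    - {"dx":0,"dy":0,"dz":0,"twist":0}
    - {"dx":0,"dy":0,"dz":0,"twist":0}
    - {"dx":0,"dy":0,"dz":0,"twist":0}
    - {"dx":0,"dy":0,"dz":0,"twist":0}
  grip: -1

```text
clock: 16.67
position: [0.518, -0.0202, 0.1546]
tool_rot: [1.997, 1.539, 0.369]
force: [-0.1, -0.3, -0.7]
grip_width: 0.0853
```

```bash
python3 -c "
from h import *
go([.5175,-.0203,.152],-.0557)
s=imaging.grab_frame('scene')[:,:,::-1]; cv2.imwrite('pics/s15.png',s)
crop(s,260,190,330,290,'pics/g15.png',6)
"
```

```text
pos [ 0.518  -0.0202  0.1546] jaw -0.0566 xaxis [ 0.03   0.012 -0.999] F [-0.1 -0.3 -0.7] w 0.0853 t 16.67 q7 0.14
dx,dy,dz cm [ 0.26 -0.06  0.02] twist -0.0008814456433494655 rows>= 0.06414349069647647 0.007051565146795724
```

View pics/g15.png

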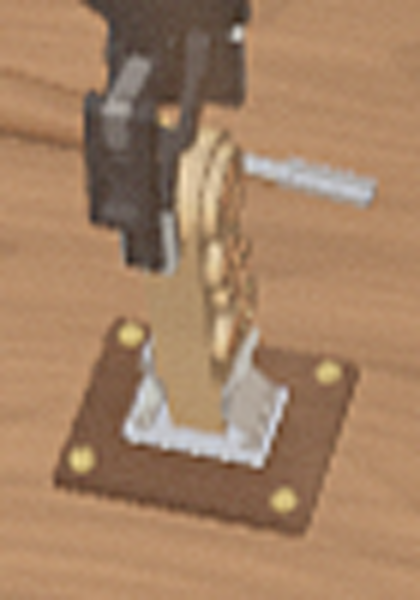

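It stands alone with the jaws open: tenon end about (292,261), head (295,215) in the scene view. Now I grip it and pull it straight up.

Request:
arm_command:
  commands:
    - {"dx":0.2,"dy":0,"dz":0,"twist":0}
    - {"dx":0.2,"dy":0,"dz":0,"twist":0}
    - {"dx":0.2,"dy":0,"dz":0,"twist":0}
    - {"dx":0.2,"dy":0,"dz":0,"twist":0}
    - {"dx":0.2,"dy":0,"dz":0,"twist":0}
    - {"dx":0.2,"dy":0,"dz":0,"twist":0}
    - {"dx":0.2,"dy":0,"dz":0,"twist":0}
    - {"dx":0.2,"dy":0,"dz":0,"twist":0}
  grip: 1
  squeeze: 40

```text
clock: 17.38
position: [0.518, -0.0202, 0.1526]
tool_rot: [1.999, 1.539, 0.371]
force: [0.7, 0.6, -3.9]
grip_width: 0.0487
```

Request:
arm_command:
  commands:
    - {"dx":-1,"dy":0,"dz":0,"twist":0}
    - {"dx":-2,"dy":0,"dz":0,"twist":0}
    - {"dx":-3,"dy":0,"dz":0,"twist":0}
    - {"dx":-4.5,"dy":0,"dz":0,"twist":0}
    - {"dx":-6,"dy":0,"dz":0,"twist":0}
    - {"dx":-7.5,"dy":0,"dz":0,"twist":0}
    - {"dx":-8,"dy":0,"dz":0,"twist":0}
    - {"dx":-8,"dy":0,"dz":0,"twist":0}

```text
clock: 18.05
position: [0.5163, -0.0211, 0.2343]
tool_rot: [1.982, 1.536, 0.355]
force: [0.2, 0.3, -1.6]
grip_width: 0.0491
```

```bash
python3 -c "
from h import *
s=imaging.grab_frame('scene')[:,:,::-1]; cv2.imwrite('pics/s16.png',s)
crop(s,240,150,340,290,'pics/g16.png',4.2)
go([.585,-.205,.23],-.082)
"
```

```text
pos [ 0.5159 -0.0209  0.2332] jaw -0.0563 xaxis [ 0.031  0.012 -0.999] F [-0.8  1.2 -0.4] w 0.049 t 18.1 q7 0.07
dx,dy,dz cm [ 0.32  7.92 17.99] twist 0.02565392295411284 rows>= 4.715455368204222 0.20523138363290272
```

View pics/g16.png

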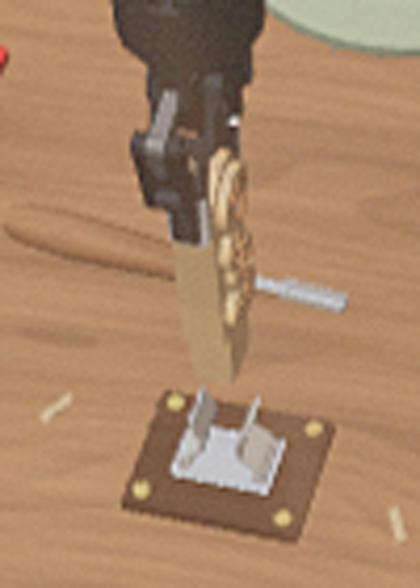

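Bracket lifted clear of the clip and still upright: tenon end at about (290,240) in the scene view, clip unmoved. Next I carry it over the board's +y end.

Request:
arm_command:
  commands:
    - {"dx":0.1,"dy":0.5,"dz":1.2,"twist":0}
    - {"dx":0.1,"dy":1.4,"dz":3.5,"twist":0}
    - {"dx":0.2,"dy":2.6,"dz":6.5,"twist":0.01}
    - {"dx":0.3,"dy":4,"dz":9.5,"twist":0.01}
    - {"dx":0.3,"dy":5.2,"dz":12.5,"twist":0.02}
    - {"dx":0.3,"dy":6.3,"dz":15,"twist":0.025}
    - {"dx":0.3,"dy":7,"dz":16.8,"twist":0.025}
    - {"dx":0.3,"dy":7.4,"dz":17.7,"twist":0.025}
    - {"dx":0.3,"dy":7.5,"dz":18,"twist":0.025}
    - {"dx":0.3,"dy":7.5,"dz":18,"twist":0.025}
    - {"dx":0.3,"dy":7.5,"dz":18,"twist":0.025}

```text
clock: 19.02
position: [0.5806, -0.2036, 0.2297]
tool_rot: [2.046, 1.538, 0.395]
force: [-1.2, 0.4, -0.3]
grip_width: 0.0491
```

```bash
python3 -c "
from h import *
s=imaging.grab_frame('scene')[:,:,::-1]; cv2.imwrite('pics/s17.png',s)
crop(s,120,150,280,300,'pics/g17.png',4)
go([.581,-.206,.157],-.082)
"
```

```text
pos [ 0.5807 -0.2033  0.2299] jaw -0.08 xaxis [ 0.031  0.013 -0.999] F [-1.1  0.1 -1.2] w 0.0488 t 19.07 q7 0.41
dx,dy,dz cm [ 7.28 -0.16  0.37] twist 0.001976331540053833 rows>= 1.7486521098320538 0.015810652320430663
```

View pics/g17.png

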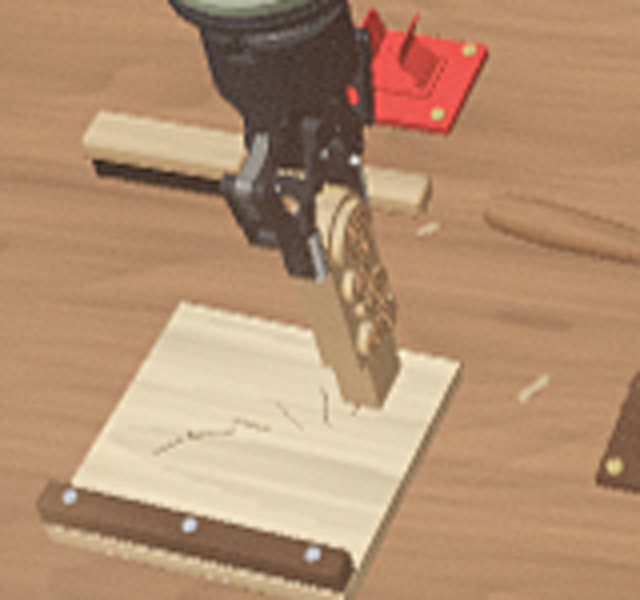

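```bash
python3 -c "
from h import *
p0=np.array([.5807,-.2033,.2299]); j=-.081; n=np.array([np.cos(j),np.sin(j),0])
for c,o in [((344,400),.017+.004),((381,409),.017+.004),((303,285),.025),((325,362),.025+.003)]:
    u,v=P(c,4,(120,150)); a,z,p=inplane('scene',u,v,j,p0+o*n); print(c,round(a,4),round(z,4),p.round(4))
"
```

```text
(344, 400) -0.0054 -0.1236 [ 0.6012 -0.2104  0.1063]
(381, 409) 0.018 -0.1245 [ 0.6031 -0.187   0.1054]
(303, 285) -0.0087 -0.0184 [ 0.6049 -0.214   0.2115]
(325, 362) -0.0062 -0.0808 [ 0.6081 -0.2118  0.1491]
```

Request:
arm_command:
  commands:
    - {"dx":1,"dy":-0.1,"dz":0.2,"twist":0}
    - {"dx":2.5,"dy":-0.1,"dz":0.4,"twist":0}
    - {"dx":4,"dy":-0.2,"dz":0.5,"twist":0}
    - {"dx":5.5,"dy":-0.2,"dz":0.6,"twist":0}
    - {"dx":6.5,"dy":-0.2,"dz":0.6,"twist":0}
    - {"dx":7,"dy":-0.2,"dz":0.6,"twist":0}
    - {"dx":7.2,"dy":-0.2,"dz":0.6,"twist":0}
    - {"dx":7.2,"dy":-0.2,"dz":0.6,"twist":0}
  squeeze: 20

```text
clock: 19.73
position: [0.5804, -0.208, 0.1576]
tool_rot: [2.047, 1.538, 0.396]
force: [-0.7, -0.6, -1.4]
grip_width: 0.049
```

```bash
python3 -c "
from h import *
s=imaging.grab_frame('scene')[:,:,::-1]; cv2.imwrite('pics/s18.png',s)
crop(s,120,170,280,310,'pics/g18.png',4.2)
go([.581,-.2086,.155],-.082)
"
```

```text
pos [ 0.5806 -0.2081  0.1581] jaw -0.0798 xaxis [ 0.031  0.013 -0.999] F [-0.6 -0.2 -0.8] w 0.0491 t 19.78 q7 0.46
dx,dy,dz cm [0.31 0.04 0.05] twist 0.0021659052464619855 rows>= 0.07595834184175228 0.017327241971695884
```

View pics/g18.png

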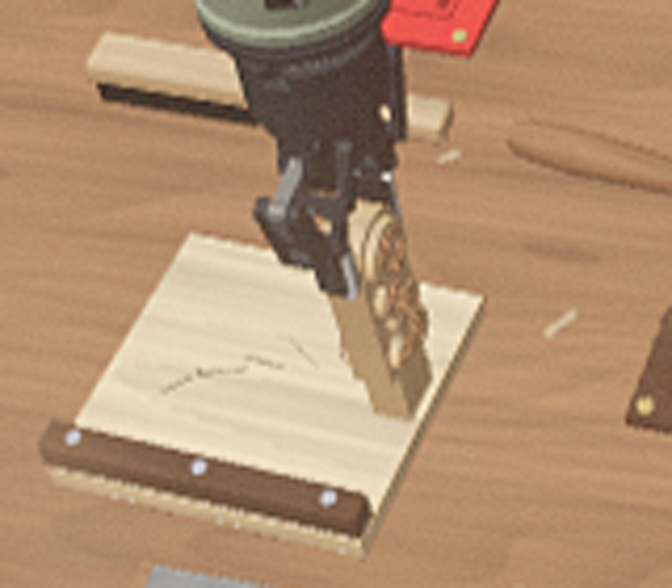

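No contact yet, and the bracket is upright just above the board's +y end: tenon end at about (215,268) in the scene view. Next I touch down and swing the head towards −y in an arc around the tenon's back edge, first to about 30°.

Request:
arm_command:
  commands:
    - {"dx":0.2,"dy":0,"dz":0,"twist":0}
    - {"dx":0.3,"dy":0,"dz":0.2,"twist":0}
    - {"dx":0.28,"dy":0,"dz":1.2,"twist":0}
    - {"dx":0.28,"dy":0,"dz":2.4,"twist":0}
    - {"dx":0.4,"dy":0,"dz":3.5,"twist":0}
    - {"dx":0.64,"dy":0,"dz":4.7,"twist":0}
    - {"dx":0.97,"dy":0,"dz":5.8,"twist":0}
    - {"dx":1.41,"dy":0,"dz":6.9,"twist":0}

```text
clock: 20.45
position: [0.5758, -0.2806, 0.1451]
tool_rot: [1.928, 1.535, 0.276]
force: [-4.3, -5.6, 24.7]
grip_width: 0.049
```

```bash
python3 -c "
from h import *
s=imaging.grab_frame('scene')[:,:,::-1]; cv2.imwrite('pics/s19.png',s)
crop(s,100,170,260,310,'pics/g19.png',4.2)
go([.581,-.2086,.155],-.082)
"
```

```text
pos [ 0.575  -0.283   0.1442] jaw -0.0838 xaxis [ 0.034  0.008 -0.999] F [-1.6 -5.5 19. ] w 0.0488 t 20.5 q7 0.57
dx,dy,dz cm [-0.99  0.01 -7.48] twist -0.0017758744294702478 rows>= 1.8090908059593047 0.014206995435761982
```

View pics/g19.png

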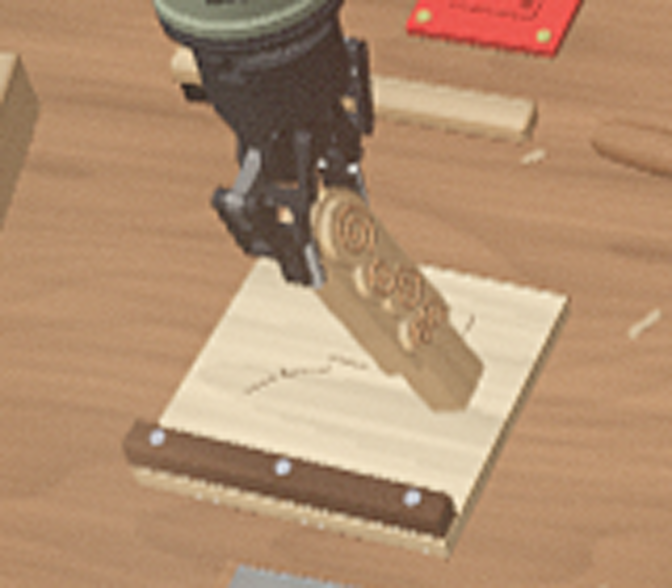

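```bash
python3 -c "
from h import *
p0=np.array([.575,-.283,.1442]); j=-.0838; n=np.array([np.cos(j),np.sin(j),0])
S0=np.array([.6523,-.2985,0]); by=np.array([.0819,.9966,0])
for c,o in [((432,408),.017),((468,405),.017),((484,370),-.017),((390,370),.025),((330,298),.025)]:
    u,v=P(c,4.2,(100,170)); a,z,p=inplane('scene',u,v,j,p0+o*n); print(c,round(a,4),round(z,4),p.round(4),'by',((p-S0)@by).round(4))
"
```

```text
(432, 408) 0.05 -0.1173 [ 0.5961 -0.2346  0.0269] by 0.0591
(468, 405) 0.0751 -0.1056 [ 0.5982 -0.2096  0.0386] by 0.0842
(484, 370) 0.069 -0.1163 [ 0.5638 -0.2128  0.0279] by 0.0781
(390, 370) 0.0352 -0.076 [ 0.6029 -0.25    0.0682] by 0.0442
(330, 298) 0.0104 -0.0191 [ 0.6008 -0.2748  0.1251] by 0.0194
```

The swing works: about 25° of lean, back edge of the tenon on the board at (203,267), and it has slid roughly 20 mm towards −y. I continue with less −y travel, so that it slides back as it comes down.

Request:
arm_command:
  commands:
    - {"dx":0.3,"dy":0,"dz":0.5,"twist":0}
    - {"dx":0.64,"dy":0,"dz":0.9,"twist":0}
    - {"dx":1.0,"dy":0,"dz":1.4,"twist":0}
    - {"dx":1.4,"dy":-0.05,"dz":1.8,"twist":0}
    - {"dx":2.1,"dy":-0.07,"dz":2.4,"twist":0}
    - {"dx":2.9,"dy":-0.1,"dz":3.1,"twist":0}
    - {"dx":3.75,"dy":-0.13,"dz":3.6,"twist":0}
    - {"dx":4.6,"dy":-0.16,"dz":4.2,"twist":0}

```text
clock: 21.17
position: [0.5713, -0.3285, 0.0991]
tool_rot: [1.787, 1.534, 0.131]
force: [-0.7, -4.7, 9.0]
grip_width: 0.0488
```

```bash
python3 -c "
from h import *
s=imaging.grab_frame('scene')[:,:,::-1]; cv2.imwrite('pics/s20.png',s)
crop(s,100,190,260,310,'pics/g20.png',4.6)
go([.581,-.2086,.155],-.082)
"
```

```text
pos [ 0.5703 -0.3289  0.0971] jaw -0.087 xaxis [ 0.034  0.006 -0.999] F [ 0.3 -4.7  4.2] w 0.049 t 21.22 q7 0.65
dx,dy,dz cm [ -5.68   0.22 -12.13] twist -0.005026278357263658 rows>= 3.211951499537689 0.040210226858109266
```

View pics/g20.png

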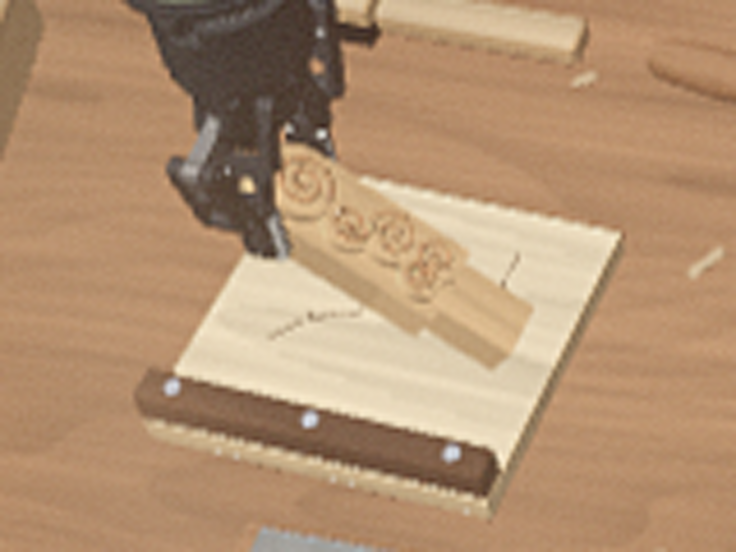

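About 55–60° over now, face up, tenon end at about (208,268) in the scene view. Lowering to flat.

Request:
arm_command:
  commands:
    - {"dx":0.5,"dy":0,"dz":0.2,"twist":0}
    - {"dx":1.0,"dy":0,"dz":0.4,"twist":0}
    - {"dx":1.5,"dy":-0.05,"dz":0.6,"twist":0}
    - {"dx":2.2,"dy":-0.07,"dz":0.85,"twist":0}
    - {"dx":3.0,"dy":-0.1,"dz":1.1,"twist":0}
    - {"dx":3.8,"dy":-0.12,"dz":1.3,"twist":0}
    - {"dx":4.6,"dy":-0.15,"dz":1.4,"twist":0}
    - {"dx":5.3,"dy":-0.18,"dz":1.5,"twist":0}
    - {"dx":5.8,"dy":-0.2,"dz":1.6,"twist":0}
    - {"dx":5.8,"dy":-0.2,"dz":1.6,"twist":0}

```text
clock: 22.05
position: [0.5684, -0.3445, 0.0378]
tool_rot: [1.838, 1.537, 0.18]
force: [0.1, -2.6, 2.6]
grip_width: 0.0492
```

```bash
python3 -c "
from h import *
s=imaging.grab_frame('scene')[:,:,::-1]; cv2.imwrite('pics/s21.png',s)
crop(s,100,190,260,310,'pics/g21.png',4.6)
go([.581,-.2086,.155],-.082)
"
```

```text
pos [ 0.5685 -0.3444  0.0384] jaw -0.0871 xaxis [ 0.033  0.006 -0.999] F [-1.8 -2.   0.8] w 0.0488 t 22.1 q7 0.69
dx,dy,dz cm [-11.53   0.44 -13.74] twist -0.005142115509200407 rows>= 4.303012405786122 0.041136924073603254
```

View pics/g21.png

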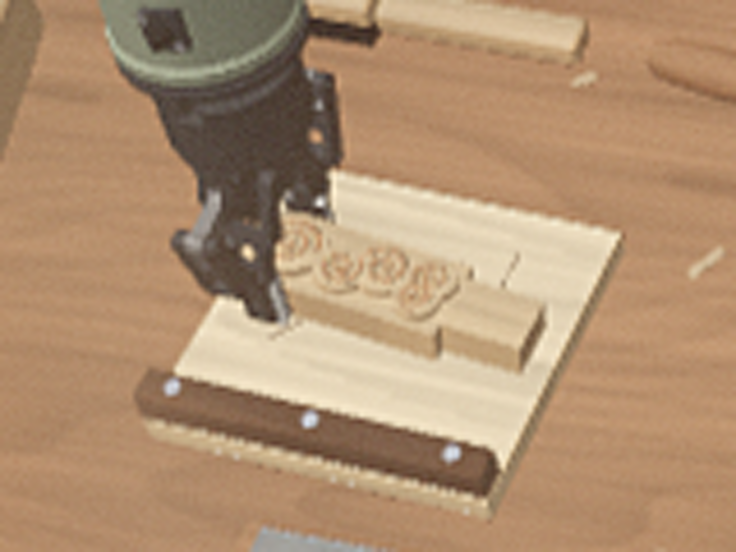

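Nearly flat on the board, carved face up, tenon end at about (214,266) in the scene view. A few millimetres further down.

Request:
arm_command:
  commands:
    - {"dx":0.15,"dy":0,"dz":0,"twist":0}
    - {"dx":0.3,"dy":0,"dz":0,"twist":0}
    - {"dx":0.45,"dy":0,"dz":0,"twist":0}
    - {"dx":0.45,"dy":0,"dz":0,"twist":0}

```text
clock: 22.43
position: [0.5688, -0.3443, 0.0338]
tool_rot: [1.834, 1.537, 0.176]
force: [0.6, -2.5, 4.3]
grip_width: 0.0492
```

```bash
python3 -c "
from h import *
s=imaging.grab_frame('scene')[:,:,::-1]; cv2.imwrite('pics/s22.png',s)
crop(s,130,220,230,290,'pics/g22.png',7.5)
go([.581,-.2086,.155],-.082)
"
```

```text
pos [ 0.5688 -0.3442  0.0339] jaw -0.087 xaxis [ 0.034  0.006 -0.999] F [-0.4 -2.4  3.3] w 0.0489 t 22.48 q7 0.69
dx,dy,dz cm [-11.98   0.43 -13.73] twist -0.0049953709635151 rows>= 4.369604209996345 0.0399629677081208
```

View pics/g22.png

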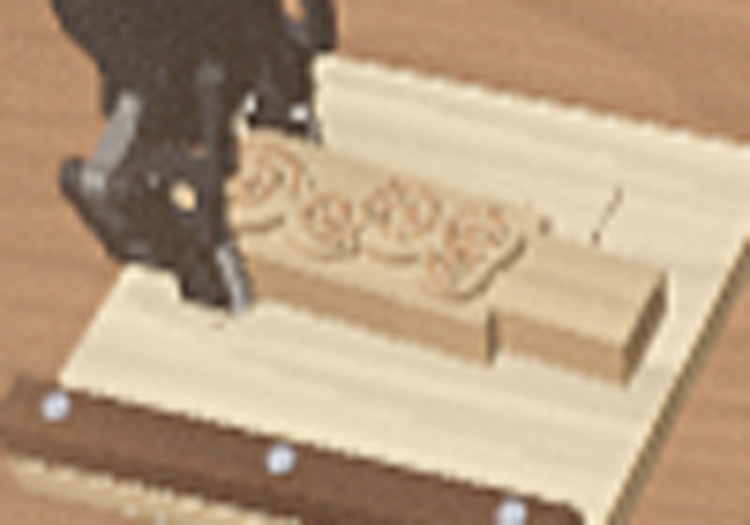

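Request:
arm_command:
  commands:
    - {"dx":0.15,"dy":0,"dz":0,"twist":0}
    - {"dx":0.3,"dy":0,"dz":0,"twist":0}
    - {"dx":0.35,"dy":0,"dz":0,"twist":0}
    - {"dx":0.35,"dy":0,"dz":0,"twist":0}

```text
clock: 22.82
position: [0.5689, -0.3442, 0.0303]
tool_rot: [1.838, 1.537, 0.181]
force: [0.4, -1.7, 3.1]
grip_width: 0.0488
```

```bash
python3 -c "
from h import *
s=imaging.grab_frame('scene')[:,:,::-1]; cv2.imwrite('pics/s23.png',s)
crop(s,130,220,230,290,'pics/g23.png',7.5)
go([.581,-.2086,.155],-.082)
"
```

```text
pos [ 0.569  -0.3442  0.0304] jaw -0.087 xaxis [ 0.034  0.006 -0.999] F [ 0.7 -2.1  3.1] w 0.0489 t 22.87 q7 0.69
dx,dy,dz cm [-12.33   0.43 -13.72] twist -0.005014845928597467 rows>= 4.425724011059838 0.040118767428779734
```

View pics/g23.png

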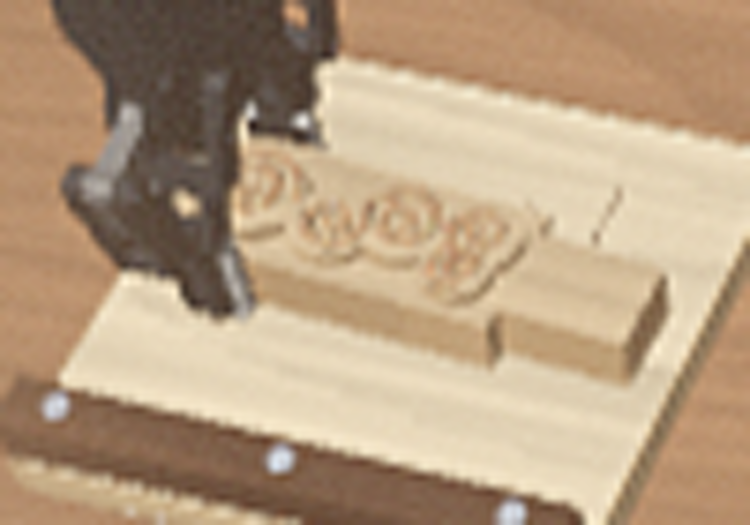

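```bash
python3 -c "
from h import *
p0=np.array([.569,-.3442,.0304]); j=-.087; n=np.array([np.cos(j),np.sin(j),0])
for c,o in [((262,303),.025),((370,332),.025),((490,366),.025),((262,270),.025),((370,292),.025),((490,323),.025),((505,353),.017),((620,384),.017),((505,313),.017),((622,345),.017)]:
    u,v=P(c,7.5,(130,220)); a,z,p=inplane('scene',u,v,j,p0+o*n); print(c,round(a,4),round(p[2],4))
"
```

```text
(262, 303) 0.0123 0.0295
(370, 332) 0.0512 0.0272
(490, 366) 0.0939 0.0236
(262, 270) 0.0171 0.0489
(370, 292) 0.0565 0.0506
(490, 323) 0.0989 0.0487
(505, 353) 0.0951 0.021
(620, 384) 0.1361 0.0185
(505, 313) 0.0998 0.0444
(622, 345) 0.1408 0.0415
```

The head is still roughly 3–4° (a few mm) high. I lower 2.5 mm more, which is the limit for the fingertips, then open.

Request:
arm_command:
  commands:
    - {"dx":0.1,"dy":0,"dz":0,"twist":0}
    - {"dx":0.2,"dy":0,"dz":0,"twist":0}
    - {"dx":0.25,"dy":0,"dz":0,"twist":0}
    - {"dx":0.25,"dy":0,"dz":0,"twist":0}

```text
clock: 23.2
position: [0.569, -0.3441, 0.0277]
tool_rot: [1.841, 1.537, 0.183]
force: [0.0, -3.1, 4.1]
grip_width: 0.0492
```

```bash
python3 -c "
from h import *
s=imaging.grab_frame('scene')[:,:,::-1]; cv2.imwrite('pics/s24.png',s)
crop(s,130,220,230,290,'pics/g24.png',7.5)
go([.581,-.2086,.155],-.082)
"
```

```text
pos [ 0.569  -0.3441  0.0277] jaw -0.087 xaxis [ 0.033  0.006 -0.999] F [-1.1 -1.7  3.2] w 0.0486 t 23.25 q7 0.69
dx,dy,dz cm [-12.59   0.44 -13.72] twist -0.00497116550102672 rows>= 4.466913876178839 0.03976932400821376
```

View pics/g24.png

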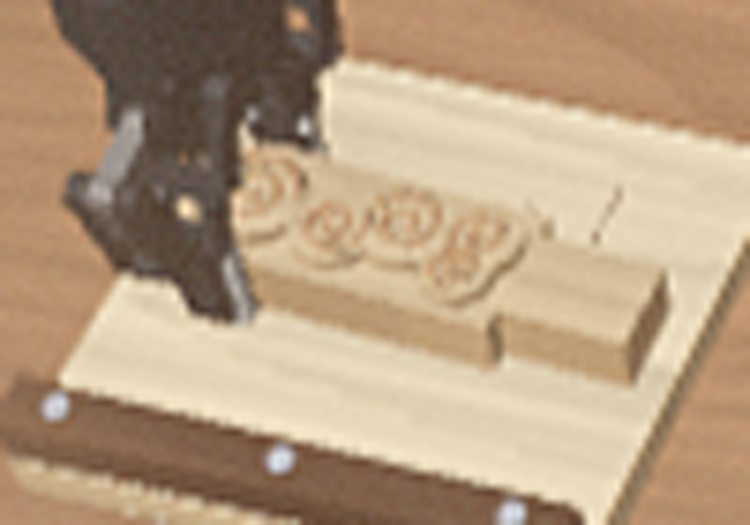

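Now only about 2° remain (roughly 2–3 mm at the head). I open to let it settle flat, then rise.

Request:
arm_command:
  commands:
    - {"dx":0,"dy":0,"dz":0,"twist":0}
    - {"dx":0,"dy":0,"dz":0,"twist":0}
    - {"dx":0,"dy":0,"dz":0,"twist":0}
    - {"dx":0,"dy":0,"dz":0,"twist":0}
    - {"dx":0,"dy":0,"dz":0,"twist":0}
    - {"dx":0,"dy":0,"dz":0,"twist":0}
  grip: -1

```text
clock: 23.75
position: [0.5689, -0.344, 0.0277]
tool_rot: [1.846, 1.537, 0.188]
force: [0.1, -0.1, 0.9]
grip_width: 0.0854
```

Request:
arm_command:
  commands:
    - {"dx":-1,"dy":0,"dz":0,"twist":0}
    - {"dx":-3,"dy":0,"dz":0,"twist":0}
    - {"dx":-6,"dy":0,"dz":0,"twist":0}
    - {"dx":-8,"dy":-4,"dz":0,"twist":0}
    - {"dx":-8,"dy":-8,"dz":0,"twist":0}
    - {"dx":-8,"dy":-12,"dz":0,"twist":0}
    - {"dx":-8,"dy":-15,"dz":0,"twist":0}
    - {"dx":-8,"dy":-15,"dz":0,"twist":0}

```text
clock: 24.42
position: [0.4111, -0.3316, 0.1037]
tool_rot: [1.885, 1.539, 0.223]
force: [1.2, -1.6, -0.0]
grip_width: 0.0858
```

```bash
python3 -c "
from h import *
s=imaging.grab_frame('scene')[:,:,::-1]; cv2.imwrite('pics/s25.png',s)
crop(s,120,210,240,300,'pics/g25.png',6.6)
t=imaging.grab_frame('top')[:,:,::-1]; cv2.imwrite('pics/t25f.png',t)
crop(t,400,150,520,260,'pics/t25.png',5.45)
go([.581,-.2086,.155],-.082)
"
```

```text
pos [ 0.4166 -0.3319  0.1038] jaw -0.0883 xaxis [ 0.034  0.006 -0.999] F [ 0.1 -0.9  0.8] w 0.0855 t 24.52 q7 0.81
dx,dy,dz cm [ -4.47  15.45 -13.77] twist -0.006251221523636552 rows>= 5.077551082908727 0.050009772189092416
```

View pics/g25.png

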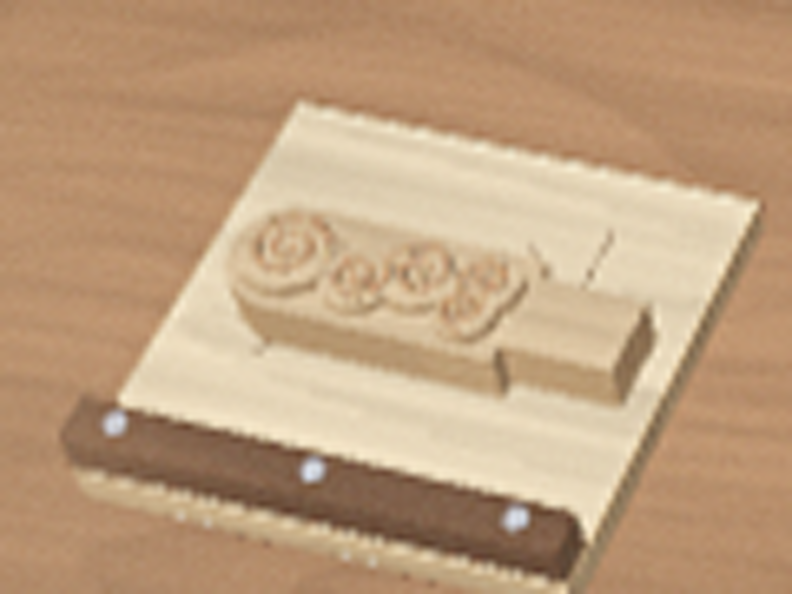

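View pics/t25.png

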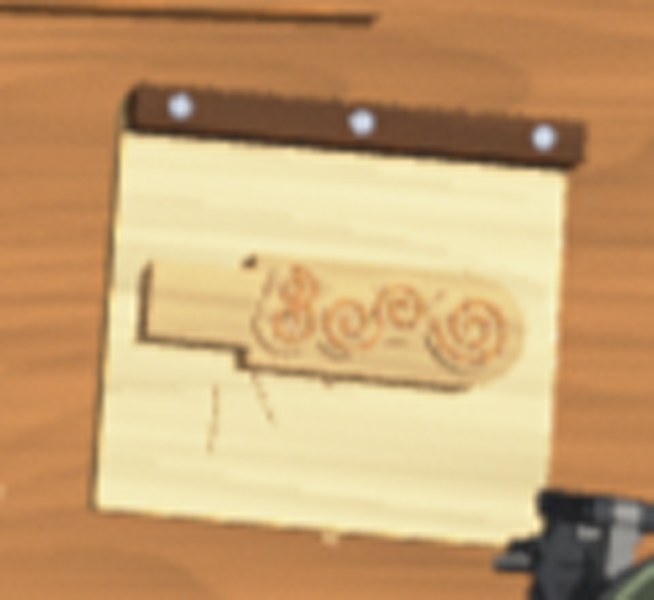

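The bracket lies flat, carved face up and nearly parallel to the strip. Top view: tenon end about (427,205), head tip about (496,211), with the strip's lower edge about 27 px above its long edge. I'll push it with both half-open fingers, jaw axis along the strip.

```bash
cat >> h.py <<'E'
S0=np.array([.6523,-.2985,0]); bx=np.array([.9966,-.0819,0]); by=np.array([.0819,.9966,0])
def B(p): p=np.array(p); return np.array([(p-S0)@bx,(p-S0)@by,p[2]]).round(4)
def W(a,b,z): return S0+a*bx+b*by+np.array([0,0,z])
E
python3 -c "
from h import *
T=lambda *c:P(c,5.45,(400,150)); S=lambda *c:P(c,6.6,(120,210))
t=cv2.imread('pics/t25f.png'); s=cv2.imread('pics/s25.png')
print('ten',B(onz('top',*T(147,300),.042)),'head',B(onz('top',*T(523,330),.042)))
for a,b,sg,nm in [((260,369),(455,388),-1,'-x edge'),((270,257),(480,272),-1,'+x edge'),((270,257),(480,272),1,'+x edge')]:
    p,q,r=edge(t,T(*a),T(*b),sg); print(nm,sg,B(onz('top',*p,.042)),B(onz('top',*q,.042)),r)
p,q,r=edge(s,S(275,318),S(490,358),-1); print('scene +x top edge',B(onz('scene',*p,.042)),B(onz('scene',*q,.042)),r)
p,q,r=edge(s,S(275,340),S(490,393),1); print('scene +x bottom edge z.018',B(onz('scene',*p,.018)),B(onz('scene',*q,.018)),r)
go(W(-.140,-.005,.10),-1.653); go(W(-.14,-.005,.031),-1.653)
"
```

```text
ten [-0.0796  0.0883  0.042 ] head [-0.078  -0.0761  0.042 ]
-x edge -1 [-0.1032  0.0368  0.042 ] [-0.1039 -0.0483  0.042 ] 0.10949981
+x edge -1 [-0.0555  0.0359  0.042 ] [-0.054 -0.056  0.042] 0.2336877
+x edge 1 [-0.0489  0.0349  0.042 ] [-0.0611 -0.0549  0.042 ] 1.0767062
scene +x top edge [-0.054  -0.0451  0.042 ] [-0.0524  0.0424  0.042 ] 0.16545463
scene +x bottom edge z.018 [-0.0541 -0.0525  0.018 ] [-0.0535  0.0372  0.018 ] 0.2023623
pos [ 0.4166 -0.3319  0.1038] jaw -0.0883 xaxis [ 0.034  0.006 -0.999] F [ 0.1 -0.9  0.8] w 0.0855 t 24.52 q7 0.81
dx,dy,dz cm [ 0.74  9.17 -4.81] twist 1.5647487784763634 rows>= 2.488457801562717 12.517990227810907
pos [ 0.4166 -0.3319  0.1038] jaw -0.0883 xaxis [ 0.034  0.006 -0.999] F [ 0.1 -0.9  0.8] w 0.0855 t 24.52 q7 0.81
dx,dy,dz cm [ 7.63  8.93 -4.75] twist 1.5647487784763634 rows>= 3.038780179806535 12.517990227810907
```

Request:
arm_command:
  commands:
    - {"dx":0.7,"dy":2,"dz":-1,"twist":0.12}
    - {"dx":0.7,"dy":4,"dz":-2,"twist":0.24}
    - {"dx":0.7,"dy":6,"dz":-3,"twist":0.36}
    - {"dx":0.7,"dy":8,"dz":-4,"twist":0.48}
    - {"dx":0.7,"dy":9,"dz":-4.8,"twist":0.6}
    - {"dx":0.7,"dy":9,"dz":-4.8,"twist":0.72}
    - {"dx":0.7,"dy":9,"dz":-4.8,"twist":0.84}
    - {"dx":0.7,"dy":9,"dz":-4.8,"twist":0.96}
    - {"dx":0.7,"dy":9,"dz":-4.8,"twist":1.08}
    - {"dx":0.7,"dy":9,"dz":-4.8,"twist":1.2}
    - {"dx":0.7,"dy":9,"dz":-4.8,"twist":1.32}
    - {"dx":0.7,"dy":9,"dz":-4.8,"twist":1.42}
  grip: -0.4

```text
clock: 25.52
position: [0.5122, -0.2914, 0.1005]
tool_rot: [-3.033, 1.535, 0.167]
force: [-0.4, 0.2, -0.3]
grip_width: 0.0599
```

```bash
python3 -c "
from h import *
go(W(-.140,-.004,.10),-1.653); go(W(-.14,-.004,.031),-1.653)"
```

```text
pos [ 0.5122 -0.2914  0.1005] jaw -1.5124 xaxis [ 0.035  0.006 -0.999] F [-0.4  0.2 -0.3] w 0.0599 t 25.52 q7 -0.43
dx,dy,dz cm [ 0.06 -0.04 -0.03] twist 0.14062029194296466 rows>= 0.01741973229850142 1.1249623355437173
pos [ 0.5122 -0.2914  0.1005] jaw -1.5124 xaxis [ 0.035  0.006 -0.999] F [-0.4  0.2 -0.3] w 0.0599 t 25.52 q7 -0.43
dx,dy,dz cm [ 6.95 -0.01  0.22] twist 0.14062029194296466 rows>= 1.6676288737717584 1.1249623355437173
```

Request:
arm_command:
  commands:
    - {"dx":0,"dy":0,"dz":0,"twist":0.1}
    - {"dx":1,"dy":0,"dz":0,"twist":0.14}
    - {"dx":3,"dy":0,"dz":0.1,"twist":0.14}
    - {"dx":5,"dy":0,"dz":0.2,"twist":0.14}
    - {"dx":6.5,"dy":0,"dz":0.2,"twist":0.14}
    - {"dx":6.9,"dy":0,"dz":0.2,"twist":0.14}
    - {"dx":6.9,"dy":0,"dz":0.2,"twist":0.14}

```text
clock: 26.1
position: [0.5124, -0.2909, 0.0304]
tool_rot: [-2.866, 1.536, 0.195]
force: [-0.9, 0.2, -0.1]
grip_width: 0.06
```

```bash
python3 -c "
from h import *
s=imaging.grab_frame('scene')[:,:,::-1]; cv2.imwrite('pics/s26.png',s)
crop(s,120,190,260,300,'pics/g26.png',5.4)
go(W(-.062,-.004,.031),-1.653); print(B(sensors.observe()['position']))"
```

```text
pos [ 0.5127 -0.2913  0.0314] jaw -1.6518 xaxis [ 0.035  0.006 -0.999] F [-0.1 -0.3 -0.9] w 0.06 t 26.15 q7 -0.47
dx,dy,dz cm [ 0.31 -0.02 -7.77] twist 0.001161842057968654 rows>= 1.8636831526252808 0.009294736463749231
[-0.1397 -0.0042  0.0314]
```

View pics/g26.png

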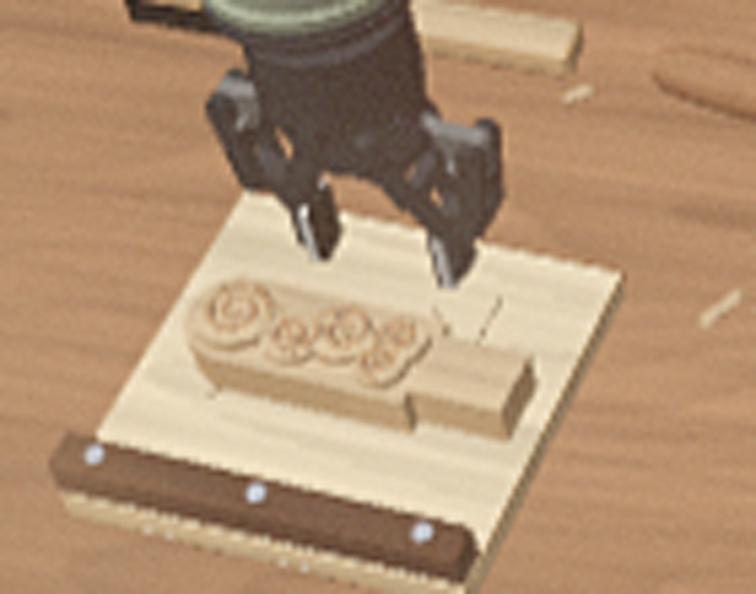

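Both fingertips stand behind the bracket's back edge, at about (178,236) and (203,242). I narrow them slightly so that both bear on the body, and push slowly towards the strip.

Request:
arm_command:
  commands:
    - {"dx":0.02,"dy":0,"dz":-0.5,"twist":0}
    - {"dx":0.04,"dy":0,"dz":-1.0,"twist":0}
    - {"dx":0.06,"dy":0,"dz":-1.5,"twist":0}
    - {"dx":0.08,"dy":0,"dz":-2.0,"twist":0}
    - {"dx":0.1,"dy":0,"dz":-2.5,"twist":0}
    - {"dx":0.12,"dy":0,"dz":-3.0,"twist":0}
    - {"dx":0.14,"dy":0,"dz":-3.5,"twist":0}
    - {"dx":0.16,"dy":0,"dz":-4.0,"twist":0}
    - {"dx":0.18,"dy":0,"dz":-4.5,"twist":0}
    - {"dx":0.2,"dy":0,"dz":-5.0,"twist":0}
    - {"dx":0.22,"dy":0,"dz":-5.5,"twist":0}
    - {"dx":0.24,"dy":0,"dz":-5.9,"twist":0}
  grip: -0.25

```text
clock: 27.15
position: [0.5722, -0.2961, 0.031]
tool_rot: [-2.892, 1.535, 0.169]
force: [-1.0, -0.2, 0.7]
grip_width: 0.0533
```

```bash
python3 -c "
from h import *
s=imaging.grab_frame('scene')[:,:,::-1]; cv2.imwrite('pics/s27.png',s)
crop(s,120,190,260,300,'pics/g27.png',5.4)
go(W(-.062,-.004,.031),-1.653); print(B(sensors.observe()['position']))"
```

```text
pos [ 0.5728 -0.296   0.031 ] jaw -1.6512 xaxis [ 0.035  0.006 -0.999] F [-0.1  0.5  0.4] w 0.0534 t 27.2 q7 -0.57
dx,dy,dz cm [ 0.06  0.   -1.74] twist 0.0017526101975693376 rows>= 0.41831842348727794 0.0140208815805547
[-0.0794 -0.004   0.031 ]
```

View pics/g27.png

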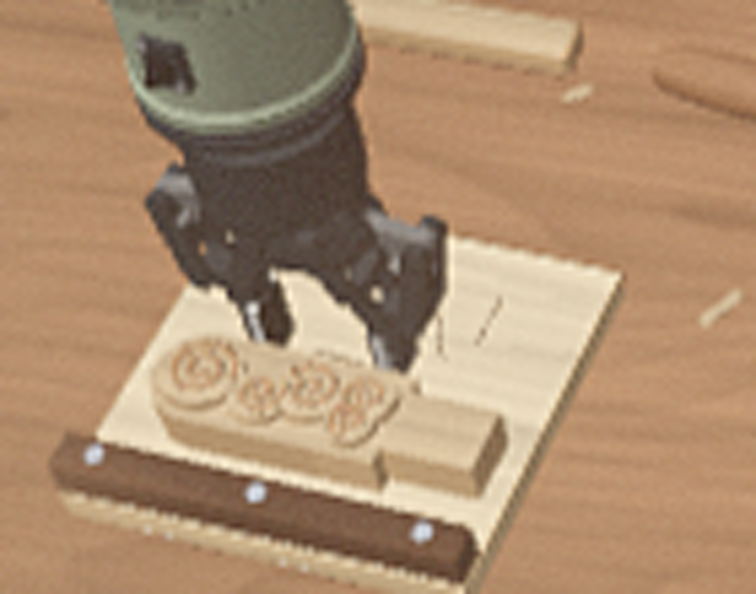

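The bracket is sliding square, its near long edge now about 18 mm before the strip (body corner about (190,279)). I continue slowly.

Request:
arm_command:
  commands:
    - {"dx":0.01,"dy":0,"dz":-0.3,"twist":0}
    - {"dx":0.02,"dy":0,"dz":-0.6,"twist":0}
    - {"dx":0.03,"dy":0,"dz":-0.9,"twist":0}
    - {"dx":0.04,"dy":0,"dz":-1.2,"twist":0}
    - {"dx":0.05,"dy":0,"dz":-1.4,"twist":0}
    - {"dx":0.05,"dy":0,"dz":-1.5,"twist":0}
    - {"dx":0.05,"dy":0,"dz":-1.5,"twist":0}

```text
clock: 27.78
position: [0.588, -0.2972, 0.031]
tool_rot: [-2.898, 1.535, 0.163]
force: [0.1, -0.6, -0.6]
grip_width: 0.0534
```

Request:
arm_command:
  commands:
    - {"dx":0,"dy":0,"dz":-0.1,"twist":0}
    - {"dx":0,"dy":0,"dz":-0.2,"twist":0}
    - {"dx":0,"dy":0,"dz":-0.2,"twist":0}

```text
clock: 28.03
position: [0.59, -0.2973, 0.0311]
tool_rot: [-2.897, 1.535, 0.164]
force: [-0.4, 0.3, -0.2]
grip_width: 0.0533
```

```bash
python3 -c "
from h import *
s=imaging.grab_frame('scene')[:,:,::-1]; cv2.imwrite('pics/s28.png',s)
crop(s,120,190,260,300,'pics/g28.png',5.4)
go(W(-.062,-.004,.031),-1.653); print(B(sensors.observe()['position']))"
```

```text
pos [ 0.59   -0.2974  0.0311] jaw -1.6511 xaxis [ 0.036  0.006 -0.999] F [-0.  -0.1 -0.3] w 0.053 t 28.08 q7 -0.6
dx,dy,dz cm [ 0.01  0.   -0.02] twist 0.0019446667385654148 rows>= 0.004608313537772699 0.015557333908523319
[-0.0622 -0.004   0.0311]
```

View pics/g28.png

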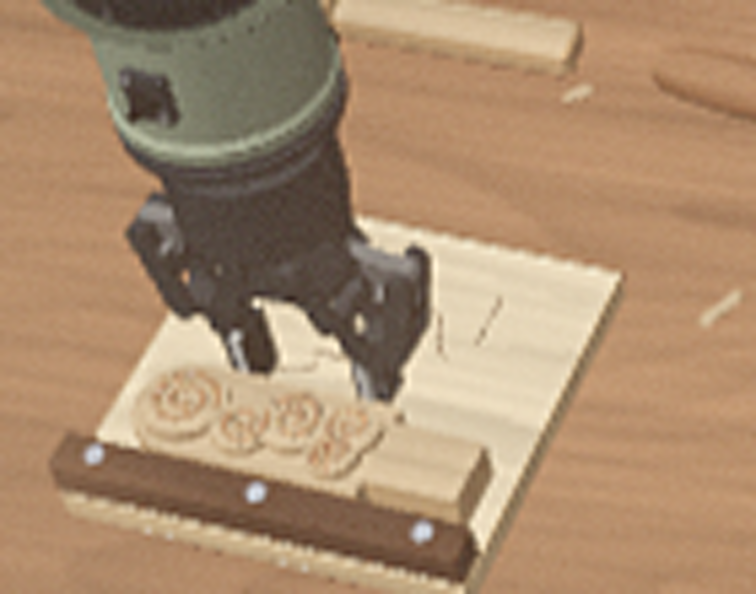

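Almost there, with no contact force yet. Small steps until the strip pushes back.

Request:
arm_command:
  commands:
    - {"dx":0,"dy":0,"dz":-0.1,"twist":0}
    - {"dx":0,"dy":0,"dz":-0.2,"twist":0}
    - {"dx":0,"dy":0,"dz":-0.2,"twist":0}

```text
clock: 28.33
position: [0.5904, -0.2974, 0.031]
tool_rot: [-2.85, 1.537, 0.21]
force: [-11.7, 1.9, 6.4]
grip_width: 0.0534
```

Request:
arm_command:
  commands:
    - {"dx":0,"dy":0,"dz":-0.1,"twist":0}
    - {"dx":0,"dy":0,"dz":-0.1,"twist":0}

```text
clock: 28.5
position: [0.5903, -0.2975, 0.0309]
tool_rot: [-2.813, 1.539, 0.247]
force: [-6.6, 2.3, 5.1]
grip_width: 0.0531
```

The strip pushed back with about 12 N without further motion, so the bracket is flush. I back off, rise clear, and look.

Request:
arm_command:
  commands:
    - {"dx":0,"dy":0,"dz":0.5,"twist":0}
    - {"dx":0,"dy":0,"dz":1.5,"twist":0}
    - {"dx":-0.5,"dy":0,"dz":3,"twist":0}
    - {"dx":-3,"dy":0,"dz":5,"twist":0}
    - {"dx":-6,"dy":0,"dz":7,"twist":0}
    - {"dx":-9,"dy":0,"dz":10,"twist":0}
    - {"dx":-12,"dy":0,"dz":13,"twist":0}
    - {"dx":-14,"dy":0,"dz":15,"twist":0}
    - {"dx":-14,"dy":0,"dz":15,"twist":0}
    - {"dx":-14,"dy":0,"dz":15,"twist":0}

```text
clock: 29.33
position: [0.4365, -0.2863, 0.1675]
tool_rot: [-2.83, 1.536, 0.229]
force: [1.6, 0.3, -0.1]
grip_width: 0.0534
```

```bash
python3 -c "
from h import *
s=imaging.grab_frame('scene')[:,:,::-1]; cv2.imwrite('pics/s29.png',s)
crop(s,120,220,240,310,'pics/g29.png',6.6)
t=imaging.grab_frame('top')[:,:,::-1]; cv2.imwrite('pics/t29f.png',t)
crop(t,400,150,520,260,'pics/t29.png',5.45)
go(W(-.062,-.004,.031),-1.653)"
```

```text
pos [ 0.4372 -0.286   0.166 ] jaw -1.6515 xaxis [ 0.031  0.008 -0.999] F [ 0.5  0.  -0.6] w 0.0534 t 29.43 q7 -0.53
dx,dy,dz cm [ 13.97   0.05 -14.92] twist 0.0014623678946126262 rows>= 4.901490872608806 0.01169894315690101
```

View pics/g29.png

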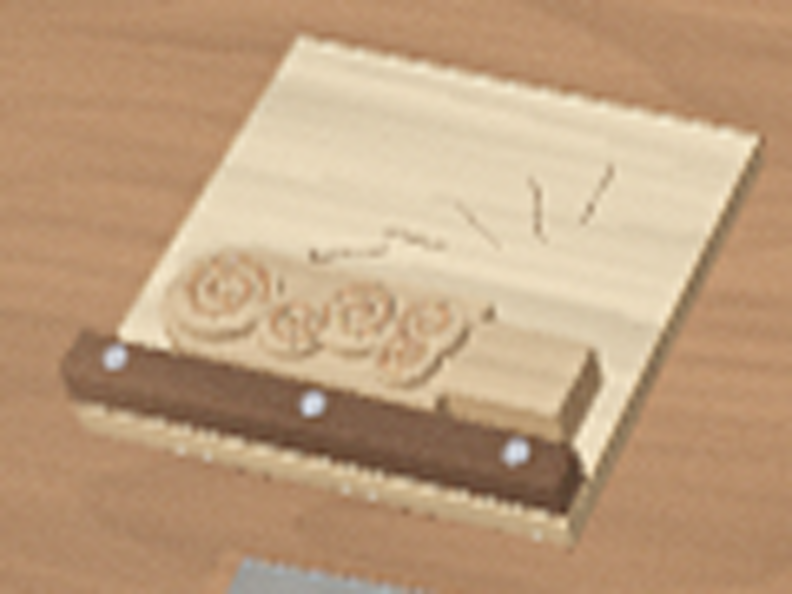

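View pics/t29.png

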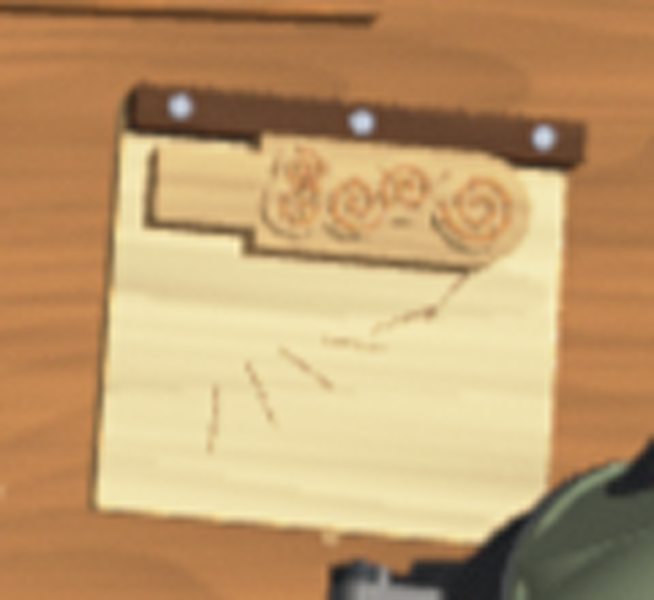

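View pics/t29f.png

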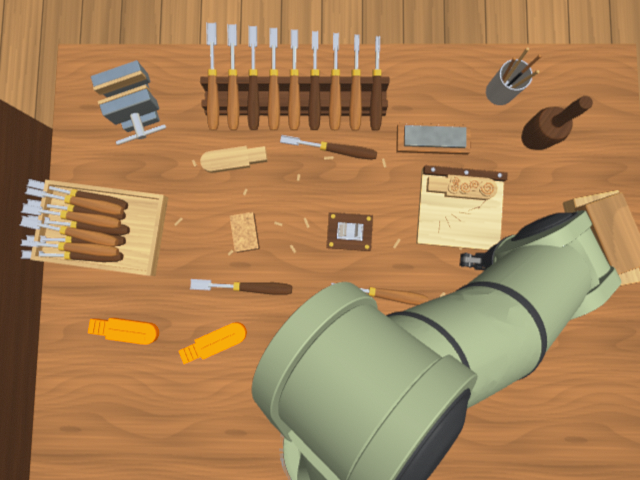

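```bash
python3 -c "
from h import *
T=lambda *c:P(c,5.45,(400,150)); S=lambda *c:P(c,6.6,(120,220))
t=cv2.imread('pics/t29f.png'); s=cv2.imread('pics/s29.png'); s0=cv2.imread('pics/scene0.png'); t0=cv2.imread('pics/top0.png')
p,q,r=edge(t,T(265,251),T(455,268),-1); print('-x edge',B(onz('top',*p,.042)),B(onz('top',*q,.042)),r)
p,q,r=edge(t,T(270,135),T(480,151),1); print('+x edge',B(onz('top',*p,.042)),B(onz('top',*q,.042)),r)
print('ten',B(onz('top',*T(152,190),.042)),'head',B(onz('top',*T(528,215),.042)))
for n,a,b in (('scene',s0,s),('top',t0,t)):
    d=cv2.absdiff(a,b).max(2)>40; d=cv2.morphologyEx(d.astype(np.uint8),cv2.MORPH_OPEN,np.ones((3,3)))
    k,l,st,c=cv2.connectedComponentsWithStats(d); print(n,[tuple(x[:5]) for x in st[1:] if x[4]>12])
" | tr -s ' '
```

```text
-x edge [-0.051 0.0382 0.042 ] [-0.0503 -0.0451 0.042 ] 0.15706605
+x edge [0.0001 0.0394 0.042 ] [-0.0008 -0.0528 0.042 ] 0.19476628
ten [-0.0302 0.0895 0.042 ] head [-0.0266 -0.0754 0.042 ]
scene [(np.int32(138), np.int32(0), np.int32(116), np.int32(183), np.int32(9182)), (np.int32(300), np.int32(0), np.int32(56), np.int32(49), np.int32(1505)), (np.int32(356), np.int32(0), np.int32(21), np.int32(76), np.int32(806)), (np.int32(384), np.int32(0), np.int32(13), np.int32(16), np.int32(125)), (np.int32(550), np.int32(0), np.int32(14), np.int32(10), np.int32(87)), (np.int32(580), np.int32(0), np.int32(54), np.int32(56), np.int32(2006)), (np.int32(621), np.int32(0), np.int32(19), np.int32(17), np.int32(171)), (np.int32(374), np.int32(13), np.int32(6), np.int32(19), np.int32(82)), (np.int32(572), np.int32(13), np.int32(10), np.int32(17), np.int32(76)), (np.int32(302), np.int32(32), np.int32(46), np.int32(40), np.int32(646)), (np.int32(298), np.int32(39), np.int32(8), np.int32(19), np.int32(96)), (np.int32(583), np.int32(55), np.int32(5), np.int32(6), np.int32(21)), (np.int32(303), np.int32
[... 1410 characters left out ...]
nt32(26), np.int32(23), np.int32(449)), (np.int32(332), np.int32(282), np.int32(30), np.int32(10), np.int32(176)), (np.int32(28), np.int32(371), np.int32(41), np.int32(30), np.int32(779)), (np.int32(309), np.int32(415), np.int32(64), np.int32(34), np.int32(1373)), (np.int32(285), np.int32(435), np.int32(5), np.int32(5), np.int32(20)), (np.int32(301), np.int32(443), np.int32(31), np.int32(34), np.int32(367)), (np.int32(0), np.int32(459), np.int32(26), np.int32(21), np.int32(392)), (np.int32(297), np.int32(460), np.int32(6), np.int32(20), np.int32(91)), (np.int32(29), np.int32(472), np.int32(6), np.int32(8), np.int32(37)), (np.int32(308), np.int32(476), np.int32(4), np.int32(4), np.int32(15))]
```

View pics/s29.png

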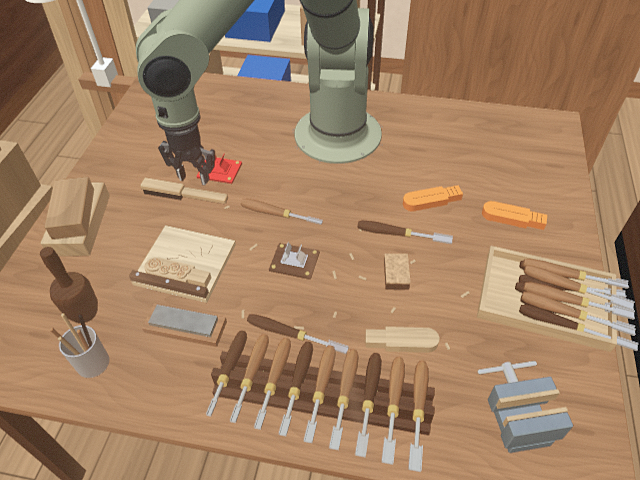

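Final check: the front edge is within 1 mm of the strip face along its whole length (+0.1 and −0.8 mm), and the bracket lies flat with the scrolls up. Scene differences show only the arm, the bracket's old place and the board. The gripper is clear of everything, so I hand it in.

```bash
python3 -c "
from h import *
print(order.job_done()); st=sensors.observe(); print(st['clock'],st['force'])"
```

```text
the job is handed in; nothing more can be done
None
the job is handed in; nothing more can be done
```

The bracket now lies carved face up on the carving board, its long edge flush against the stop strip, and I handed the job in at about 29.5 s of the 64 s.

**How it was done**
- **Swinging it upright:** the tool only points down and cannot tilt, so I gripped the bracket lightly near the head and let the tenon swing down between the pads, helped by short jerks.
- **Standing in the clip:** I pressed it to the seat and let go with the gripper moved away. Then I pressed it down once more and let go again for about 1 s before the final grip.
- **"From the other side":** I took it again from above with the jaws across the same width, not from the opposite side. The bracket itself turned over.
- **Laying it down:** I pivoted it on its tenon edge onto its back on the board, then pushed it square to the strip with both fingers.

**Last checks**
- **Flush:** the long edge measures +0.1 and −0.8 mm from the strip face along the body. The strip pushed back with about 12 N when it touched.
- **Bystanders:** before-and-after pictures show nothing else moved. The arm hid part of one gouge in the top view, but the scene view shows it unchanged.
- **Gripper:** it was clear of everything at hand-in, with the wrist force near zero.

**Less than perfect**
- **First time in the clip:** it stood about 2° tilted, with the tenon end a few millimetres off the seat centre. I pressed it down and released it again, but did not re-measure its position after that.
- **Letting go on the board:** the head was still an estimated 2–3 mm high and settled that far onto the board.
- **Wrist force:** it reached 58 N (limit 120 N) when the tenon met the seat.

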